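# Change over the crew's radio batteries in the charging shelf

### The arm

A 6-joint arm with a two-finger parallel gripper is mounted at the origin on the work surface. World frame = base frame: x ahead of the robot, y to its left, z up, the work surface at z = 0. Lengths are in m, angles in rad, forces in N, time in s.
With the tool pointing down it reaches from about 0.275 to 1 m from the base axis. Payload 8.4 kg.
Tool frame: the origin (TCP) lies midway between the tips of the shut fingers; the grasp point (between the pads) lies 19 mm behind it; z points along the fingers, y is the direction in which the jaws open and shut (so a half turn about z gives the same grasp; the last joint's range is limited). The gripper opens to 85 mm and grips with 20 to 120 N. Pads are 22 mm wide; open, the fingers measure 114 mm over their backs; the gripper's body (76 mm by 85 mm) begins 54 mm behind the grasp point. The pads swing forward as they close: fully open they stand 13 mm farther back than shut.
Start: joints at [1.261, 0.353, 1.633, -0, 1.155, -0.002], TCP at [0.189, 0.596, 0.231] pointing down, gripper open.
Joint ranges: [-2.63, 2.63], [-0.92, 2.1], [0.06, 2.66], [-1.3, 4.44], [0, 2.69], [-3.02, 3.02]. Speed limits (rad/s): [2.22, 2.22, 2.79, 3.14, 3.14, 3.14].

### API

Orientations are given as a 3x3 rotation matrix whose columns are the frame's x, y, z axes.
In Python, from plant import telemetry, optics, arm gives the robot as it stands.
- The arm moves only by the tool step_arm, never from a script. Its argument "deltas" is one flat list of numbers, 7 for each row, row after row: the turn, a rotation vector about the tool's x, y, z in degrees, then the shift along the tool's x, y, z in mm, then the finger opening in mm, from 0 to 85.4. In form: [wx, wy, wz, dx, dy, dz, gripper, wx, wy, wz, dx, dy, dz, gripper, ...]. A call has 1 to 12 rows; each row shifts and turns the commanded pose from where the row before left it, along the tool's axes as they then stand; what a row does not reach is not made up. A row lasts 1/12 s, in which the tool goes at most 41.7 mm and 7.16 degrees, less where a joint would pass 70% of its speed; a pose out of reach is approached as far as the arm can. A call is refused whole if a number of a shift passes 41.7 or a number of a turn 7.16, either way. A call with a gripper value outside its range is refused whole. The fingers move at their own pace and stop on an object; "force" is the grip in N (left out, the last holds). Time passes only in rows, so rows that do not move let the fingers close. It gives the time, the measured TCP pose, the force and the opening at its end, in the units of the state.
- telemetry.get_state(): the state, without advancing time (a new reading comes with each control period).
- optics.camera(name): name is "side" or "top" or "wrist"; returns a dict with "color" (400x640x3 uint8, red, green, blue), "camera_matrix" (3x3 intrinsics, pixels), "position" and "rotation" of the camera in the world. Camera axes: x right, y down, z forward; pixel columns grow to the right and rows downward; lengths in m; the calibration is good to about 2 mm. A picture is of the moment at which its call begins. There is no depth.
- arm.finish_job(): hands the job in, once; it reports no verdict.
The state is a dict: "time_s": time; "joint_positions": joint angles; "joint_vel": joint speeds; "tau": joint torques, N m; "ee_pos": TCP position; "tcp_rot": TCP orientation; "ft_force": force on the tool from outside, world axes, zero at the start; "ft_torque": the same for the moment, N m; "gripper_width": finger opening in m.
Only numpy, scipy, OpenCV 4.12 (cv2) and the standard library are available. Lean on these libraries where they do the work, as an engineer would, in place of code of your own. Each camera call takes 0.05 s, during which the arm holds its last target.

### The job

Change over the crew's radio batteries: pull out the shelf under the oak stand, take every charged pack out of the charger and stand it upright in a compartment of the wooden ready rack, and plug every spent pack from the cork mat fully home into a charger pocket. Then push the shelf fully back in under the stand. Leave the mug and the tape dispenser where they are.

Things in the scene. Friction and masses are not known exactly. Their poses are not given: they have to be found in the camera images.
- shelf (a joint): pull-out shelf under the oak stand, carrying the charger: metres drawn out, 0 = fully home, 0.16 = fully out; it slides along the -x axis of stand_front (towards the robot), resists with 3 N (more when moved fast) and stays where it is left
- shelf_handle (a point): middle of the steel bar handle on the shelf's front edge, 55 mm above the desk: a round bar 11 mm thick and 120 mm long lying along the stand's y, 35 mm in front of the shelf's front lip (lip top 70 mm above the desk) and, when the shelf is home, 85 mm in front of the front edge of the stand's top. Its axes are the stand's
- pocket0 (a point): charger pocket: centre of its floor, 40 mm above the desk; moves with the shelf, axes as the stand's. A rectangular hole 24 mm deep (mouth = charger's top face, 64 mm above the desk), 45 mm along x by 61 mm along y; four in a row along y, 68 mm apart, 0 at the -y end, 135 mm behind the handle. A pack fully home has its origin here and stands 40 mm out of the charger
- pocket1 (a point): charger pocket: centre of its floor, 40 mm above the desk; moves with the shelf, axes as the stand's. A rectangular hole 24 mm deep (mouth = charger's top face, 64 mm above the desk), 45 mm along x by 61 mm along y; four in a row along y, 68 mm apart, 0 at the -y end, 135 mm behind the handle. A pack fully home has its origin here and stands 40 mm out of the charger
- pocket2 (a point): charger pocket: centre of its floor, 40 mm above the desk; moves with the shelf, axes as the stand's. A rectangular hole 24 mm deep (mouth = charger's top face, 64 mm above the desk), 45 mm along x by 61 mm along y; four in a row along y, 68 mm apart, 0 at the -y end, 135 mm behind the handle. A pack fully home has its origin here and stands 40 mm out of the charger
- pocket3 (a point): charger pocket: centre of its floor, 40 mm above the desk; moves with the shelf, axes as the stand's. A rectangular hole 24 mm deep (mouth = charger's top face, 64 mm above the desk), 45 mm along x by 61 mm along y; four in a row along y, 68 mm apart, 0 at the -y end, 135 mm behind the handle. A pack fully home has its origin here and stands 40 mm out of the charger
- stand_front (a point): middle of the front edge of the top of the oak stand (fixed, 270 x 360 mm, top 140 mm above the desk, underside of the top at 122 mm, so 18 mm over packs that are fully home) with a flatbed scanner on it (to 190 mm, set back 75 mm from the front edge); this point is 140 mm above the desk, -x points out of its open front
- charged0: charged battery pack, in pocket0 of the charger at the start (or absent: None); 42 (its x) x 58 (its y) x 64 mm tall, about 0.3 kg, heavier low down, standing upright; origin at the centre of its underside, z up. Flat sides, foot tapered in 3 mm all round over the lowest 8 mm; either way round (half turn) fits
- charged1: charged battery pack, in pocket1 of the charger at the start (or absent: None); 42 (its x) x 58 (its y) x 64 mm tall, about 0.3 kg, heavier low down, standing upright; origin at the centre of its underside, z up. Flat sides, foot tapered in 3 mm all round over the lowest 8 mm; either way round (half turn) fits
- charged2: charged battery pack, in pocket2 of the charger at the start (or absent: None); 42 (its x) x 58 (its y) x 64 mm tall, about 0.3 kg, heavier low down, standing upright; origin at the centre of its underside, z up. Flat sides, foot tapered in 3 mm all round over the lowest 8 mm; either way round (half turn) fits
- charged3: charged battery pack, in pocket3 of the charger at the start (or absent: None); 42 (its x) x 58 (its y) x 64 mm tall, about 0.3 kg, heavier low down, standing upright; origin at the centre of its underside, z up. Flat sides, foot tapered in 3 mm all round over the lowest 8 mm; either way round (half turn) fits
- spent0: spent battery pack, on the cork mat at the start (or absent: None); looks the same as a charged one; 42 (its x) x 58 (its y) x 64 mm tall, about 0.3 kg, heavier low down, standing upright; origin at the centre of its underside, z up. Flat sides, foot tapered in 3 mm all round over the lowest 8 mm; either way round (half turn) fits
- spent1: spent battery pack, on the cork mat at the start (or absent: None); looks the same as a charged one; 42 (its x) x 58 (its y) x 64 mm tall, about 0.3 kg, heavier low down, standing upright; origin at the centre of its underside, z up. Flat sides, foot tapered in 3 mm all round over the lowest 8 mm; either way round (half turn) fits
- spent2: spent battery pack, on the cork mat at the start (or absent: None); looks the same as a charged one; 42 (its x) x 58 (its y) x 64 mm tall, about 0.3 kg, heavier low down, standing upright; origin at the centre of its underside, z up. Flat sides, foot tapered in 3 mm all round over the lowest 8 mm; either way round (half turn) fits
- mat: thin cork hand-in mat, 190 x 190 mm, flat on the desk (0.8 mm, not felt); origin at its centre; left or right of the shelf
- rack: ready rack: open wooden tray 167 (x) x 163 (y) mm, 30 mm high, floor and walls 5 mm, divided two by two, fixed to the desk; origin under its centre; on the other side of the shelf from the mat
- cell0 (a point): compartment of the ready rack: centre of its floor, 5 mm above the desk; inside about 76 mm (rack's x) x 74 mm (rack's y), walls 25 mm above the floor; axes as the rack's
- cell1 (a point): compartment of the ready rack: centre of its floor, 5 mm above the desk; inside about 76 mm (rack's x) x 74 mm (rack's y), walls 25 mm above the floor; axes as the rack's
- cell2 (a point): compartment of the ready rack: centre of its floor, 5 mm above the desk; inside about 76 mm (rack's x) x 74 mm (rack's y), walls 25 mm above the floor; axes as the rack's
- cell3 (a point): compartment of the ready rack: centre of its floor, 5 mm above the desk; inside about 76 mm (rack's x) x 74 mm (rack's y), walls 25 mm above the floor; axes as the rack's
- mug: white mug, 80 mm wide, 92 mm high, origin at the centre of its underside; to be left alone
- tape: black tape dispenser 150 x 55 x 86 mm, origin at the centre of its underside; to be left alone

How it is judged:
By the outcome, as a careful person would: the job done as asked, in the order asked, and still so for the second after the job is handed in, with the robot touching nothing.
Of charged0, charged1, charged2, charged3 only 2 to 3 are there at a start; the rules pass over those that are not, and their reading is None.
Of spent0, spent1, spent2 only 2 to 3 are there at a start; the rules pass over those that are not, and their reading is None.
At some moment in a run one of spent0, spent1, spent2 may be knocked a few centimetres aside while the robot is not near it.
It also fails if it takes over 210 s, if anything falls off the work surface, if the arm or the gripper's body presses on something with over 40 N, if the wrist force passes 120 N, or if a joint passes its speed limit or range.

## Working session

There is one attempt and no reset: what is moved stays moved. The work goes in short steps, Python scripts to look and compute and a tool call to move; the robot and the scene stay as the last step left them, time stands still between calls to the robot, and variables do not carry over. Pictures are saved under pics/ and viewed, and the job is handed in when it is done.

Besides the shell and the picture viewer there is one more tool, called after "Emit:" in YAML: its name, and indented under it one key for each argument. step_arm: Moves the arm, as the interface text tells. Its arguments: {"type":"object","properties":{"deltas":{"type":"array","items":{"type":"number"}},"force":{"type":"number"}},"required":["deltas"]}

```bash
mkdir -p pics; ls; cat > h.py <<'E'
import numpy as np, cv2
from plant import telemetry, optics, arm
def snap(name,fn=None):
    d=optics.camera(name)
    if fn: cv2.imwrite('pics/'+fn,d['color'][:,:,::-1])
    return d
def pix2w(d,u,v,z):
    K=np.array(d['camera_matrix']);R=np.array(d['rotation']);p=np.array(d['position'])
    r=R@np.linalg.solve(K,[u,v,1.0]); return p+r*(z-p[2])/r[2]
def w2pix(d,P):
    K=np.array(d['camera_matrix']);R=np.array(d['rotation']);p=np.array(d['position'])
    c=K@(R.T@(np.array(P)-p)); return c[:2]/c[2]
E
python3 - <<'E'
from h import *
for n in ['top','side','wrist']:
    d=snap(n,n+'0.png'); print(n,d['position'],np.round(d['rotation'],3).tolist(),d['camera_matrix'][0])
s=telemetry.get_state()
print(s['time_s'],s['ee_pos'],np.round(s['tcp_rot'],3).tolist(),s['gripper_width'],s['ft_force'])
E
```

```text
pics
top [0.45334739 0.02573861 1.23654734] [[0.001, -0.996, 0.086], [-1.0, -0.003, -0.017], [0.017, -0.086, -0.996]] [414.36088532   0.         318.75584896]
side [-0.04921854  0.4556966   0.65161336] [[-0.588, -0.469, 0.659], [-0.808, 0.356, -0.469], [-0.014, -0.808, -0.588]] [362.27313794   0.         318.74132177]
wrist [0.11641746 0.61860917 0.37192693] [[0.304, 0.909, 0.285], [0.953, -0.29, -0.092], [-0.001, 0.3, -0.954]] [337.12057135   0.         313.66395272]
0.15 [0.18925677 0.59526106 0.23072013] [[-0.953, 0.303, -0.0], [0.303, 0.953, -0.001], [0.0, -0.001, -1.0]] 0.08544182209457073 [0.20201239 0.32962368 0.34384384]
```

View pics/top0.png

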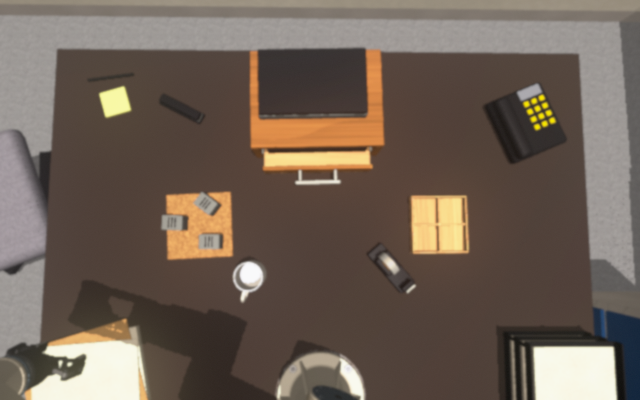

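View pics/side0.png

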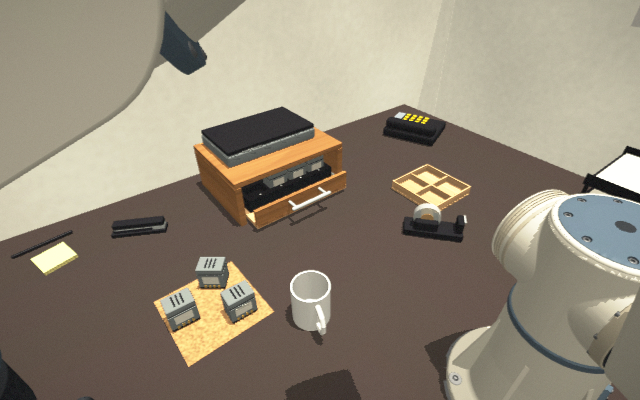

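View pics/wrist0.png

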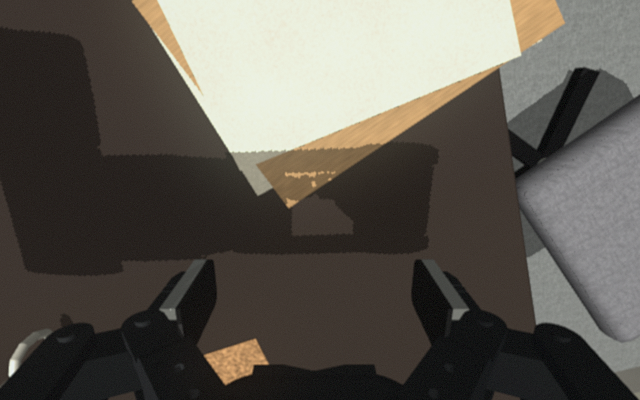

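The top view shows the mat with 3 packs at about (170-210, 203-241), the stand at (316,100), the handle at (318,182), the rack at (440,224), the mug at (249,276) and the tape at (392,267). I'll enlarge these areas.

```bash
python3 - <<'E'
from h import *
t=cv2.imread('pics/top0.png'); s=cv2.imread('pics/side0.png')
cv2.imwrite('pics/c1.png',cv2.resize(t[180:300,150:300],None,fx=5,fy=5,interpolation=cv2.INTER_CUBIC))
cv2.imwrite('pics/c2.png',cv2.resize(t[130:270,240:400],None,fx=4.2,fy=4.2,interpolation=cv2.INTER_CUBIC))
cv2.imwrite('pics/c3.png',cv2.resize(s[130:230,190:350],None,fx=5,fy=5,interpolation=cv2.INTER_CUBIC))
cv2.imwrite('pics/c4.png',cv2.resize(t[180:300,360:480],None,fx=5,fy=5,interpolation=cv2.INTER_CUBIC))
E
```

```text
(no output)
```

View pics/c1.png

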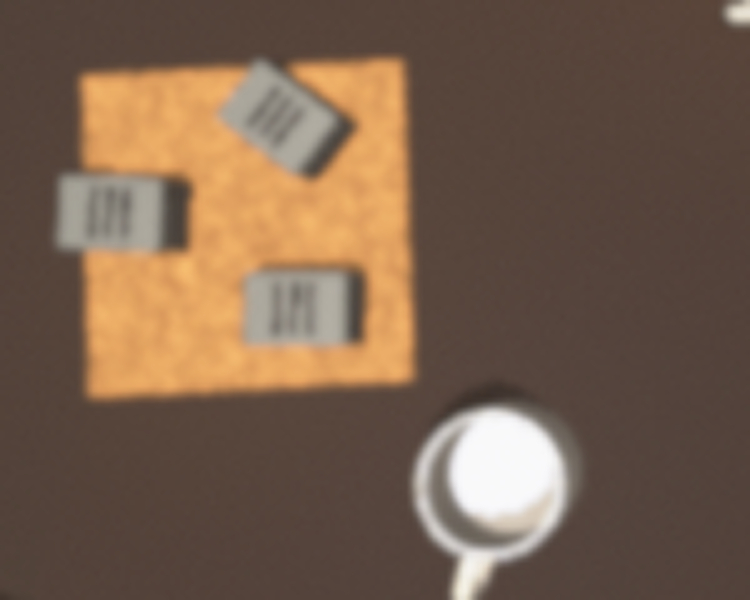

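View pics/c2.png

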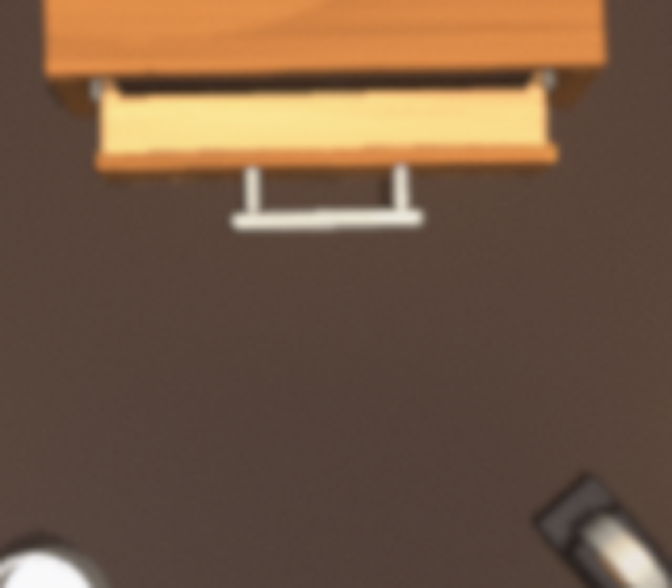

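View pics/c3.png

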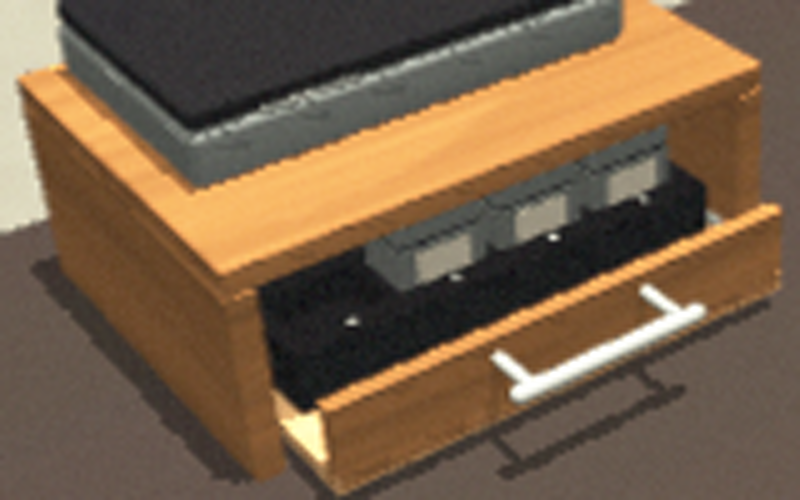

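View pics/c4.png

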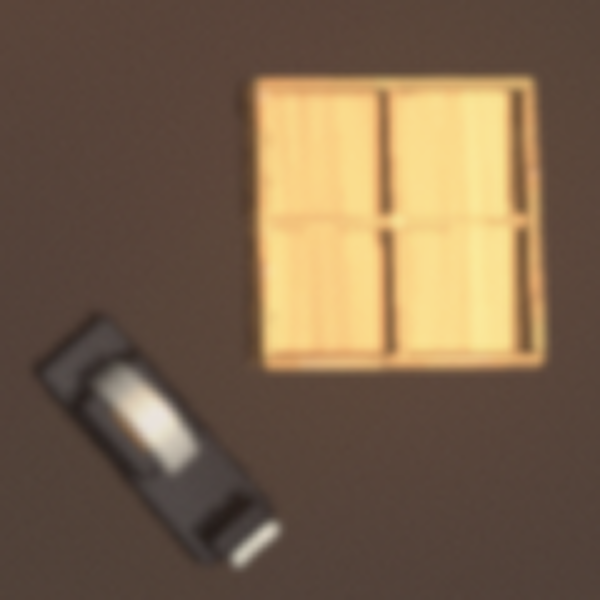

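Three charged packs sit in pockets 0-2, with pocket 3 (the +y end) empty, and three packs are on the mat. Next I'll turn the pixels into positions.

```bash
cat > m.py <<'E'
from h import *
d=snap('top')
def c(x0,y0,f,pts,z): return [np.round(pix2w(d,x0+a/f,y0+b/f,z)[:2],4) for a,b in pts]
print('rack corners z30',*c(360,180,5,[(256,80),(535,80),(545,366),(266,367)],.03))
print('handle ends', *c(240,130,4.2,[(235,222),(421,217)],.055))
print('stand front', *c(240,130,4.2,[(46,76),(606,65)],.14))
print('lip top front', *c(240,130,4.2,[(98,168),(556,160)],.07))
print('spentA', *c(150,180,5,[(262,60),(342,120),(307,177),(221,112)],.0648))
print('spentB', *c(150,180,5,[(58,175),(163,177),(163,250),(57,248)],.0648))
print('spentC', *c(150,180,5,[(247,269),(350,270),(348,345),(244,343)],.0648))
print('mug rim', *c(150,180,5,[(415,480),(568,480),(490,405),(490,560),(465,598)],.092))
print('tape', *c(360,180,5,[(100,312),(35,370),(285,525),(235,570)],.03))
E
python3 m.py
```

```text
rack corners z30 [ 0.5752 -0.2662] [ 0.5757 -0.4311] [ 0.4085 -0.4321] [ 0.4078 -0.269 ]
handle ends [0.6096 0.0714] [ 0.6135 -0.0559]
stand front [0.6917 0.1892] [ 0.7007 -0.1692]
lip top front [0.644  0.1636] [ 0.6508 -0.1467]
spentA [0.5812 0.3355] [0.5472 0.2896] [0.515  0.3086] [0.5516 0.3578]
spentB [0.5158 0.4481] [0.5148 0.3893] [0.4738 0.3881] [0.4748 0.4472]
spentC [0.4632 0.3409] [0.4627 0.2833] [0.4209 0.2835] [0.4219 0.3415]
mug rim [0.3486 0.2396] [0.3486 0.1565] [0.3891 0.1995] [0.3057 0.1982] [0.2854 0.2113]
tape [ 0.4394 -0.1727] [ 0.4059 -0.1346] [ 0.3173 -0.2784] [ 0.2917 -0.249 ]
```

Emit:
step_arm:
  deltas: [0,0,7.1,0,0,0,22,0,0,7.1,0,0,0,22,0,0,7.1,0,0,0,22,0,0,7.1,0,0,0,22,0,0,7.1,0,0,0,22,0,0,7.1,0,0,0,22,0,0,7.1,0,0,0,22,0,0,7.1,0,0,0,22,0,0,7.1,0,0,0,22,0,0,7.1,0,0,0,22]
  force: 60

```text
time_s: 1.03
ee_pos: [0.1893, 0.5955, 0.2311]
tcp_rot: [[-0.018, 1.0, -0.0], [1.0, 0.018, -0.0], [-0.0, -0.0, -1.0]]
ft_force: [-0.9, 0.3, 0.1]
gripper_width: 0.0223
```

```bash
cat >> h.py <<'E'
def st():
    s=telemetry.get_state(); R=np.array(s['tcp_rot'])
    print('t',round(s['time_s'],2),'tcp',np.round(s['ee_pos'],4),'yaw_y',round(np.degrees(np.arctan2(R[1,1],R[0,1])),2),'zax',np.round(R[:,2],3),'w',round(s['gripper_width']*1e3,1),'F',np.round(s['ft_force'],1),'q',np.round(s['joint_positions'],2))
    return s
def to(x,y,z):
    s=st(); R=np.array(s['tcp_rot']); print('delta tool mm',np.round(R.T@(np.array([x,y,z])-s['ee_pos'])*1e3,1))
E
python3 -c "
from h import *
to(.6116,.0078,.12)"
```

```text
t 1.03 tcp [0.1893 0.5955 0.2311] yaw_y 1.01 zax [-0. -0. -1.] w 22.3 F [-0.9  0.3  0.1] q [1.26 0.35 1.63 0.   1.16 1.24]
delta tool mm [-595.   411.9  111.2]
```

Emit:
step_arm:
  deltas: [0,0,0,-33,22.9,0,22,0,0,0,-33,22.9,0,22,0,0,0,-33,22.9,0,22,0,0,0,-33,22.9,0,22,0,0,0,-33,22.9,0,22,0,0,0,-33,22.9,0,22,0,0,0,-33,22.9,0,22,0,0,0,-33,22.9,0,22,0,0,0,-33,22.9,0,22,0,0,0,-33,22.9,0,22,0,0,0,-33,22.9,0,22,0,0,0,-33,22.9,0,22]

```text
time_s: 2.03
ee_pos: [0.4743, 0.2044, 0.2314]
tcp_rot: [[-0.024, 1.0, 0.0], [1.0, 0.024, 0.0], [0.0, 0.0, -1.0]]
ft_force: [1.3, 0.6, -0.2]
gripper_width: 0.0215
```

Emit:
step_arm:
  deltas: [0,0,0,-33,22.9,0,22,0,0,0,-33,22.9,0,22,0,0,0,-33,22.9,0,22,0,0,0,-33,22.9,10,22,0,0,0,-33,22.9,20,22,0,0,0,-30,22.9,20,22,0,0,0,0,0,25,22,0,0,0,0,0,25,22,0,0,0,0,0,0,22]

```text
time_s: 2.78
ee_pos: [0.6101, 0.0167, 0.1282]
tcp_rot: [[-0.022, 1.0, -0.008], [1.0, 0.022, -0.0], [0.0, -0.008, -1.0]]
ft_force: [-1.1, 0.4, -0.0]
gripper_width: 0.0222
```

```bash
python3 -c "
from h import *
to(.6116,.0078,.036)
snap('wrist','w1.png')"
```

```text
t 2.78 tcp [0.6101 0.0167 0.1282] yaw_y 1.28 zax [-0.008 -0.    -1.   ] w 22.2 F [-1.1  0.4 -0. ] q [0.02 0.45 1.75 0.   0.96 0.  ]
delta tool mm [-9.   2.  92.2]
```

View pics/w1.png

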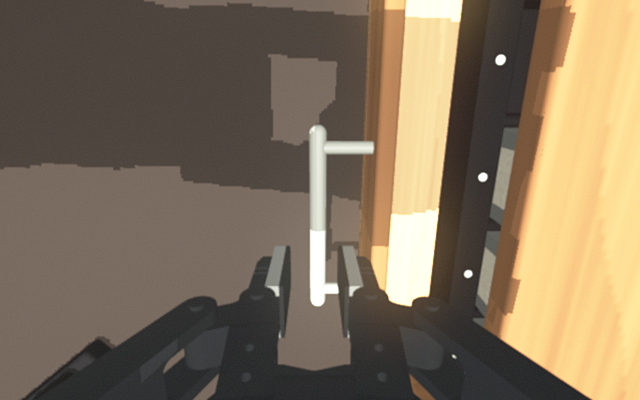

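The wrist view shows the bar at column 318, between the fingertips at 282 and 350. Descending.

Emit:
step_arm:
  deltas: [0,0,0,-4,1,22,22,0,0,0,-4,1,22,22,0,0,0,0,0,22,22,0,0,0,0,0,14,22,0,0,0,0,0,9,22,0,0,0,0,0,0,22,0,0,0,0,0,0,22]

```text
time_s: 3.42
ee_pos: [0.6161, 0.0101, 0.0453]
tcp_rot: [[-0.024, 1.0, 0.001], [1.0, 0.024, -0.0], [-0.0, 0.001, -1.0]]
ft_force: [0.0, 0.1, 0.7]
gripper_width: 0.0222
```

```bash
python3 -c "
from h import *
to(.6116,.0078,.036)
snap('wrist','w2.png')"
```

```text
t 3.42 tcp [0.6161 0.0101 0.0453] yaw_y 1.4 zax [ 0.001 -0.    -1.   ] w 22.2 F [0.  0.1 0.7] q [ 0.01  0.56  1.78 -0.    0.8  -0.01]
delta tool mm [-2.2 -4.5  9.3]
```

View pics/w2.png

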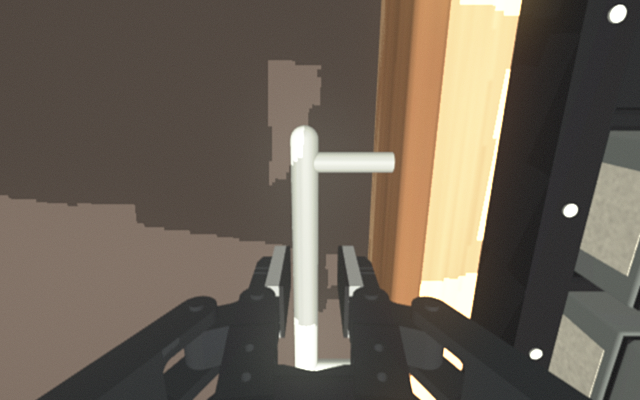

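The bar now sits between the pads at column 305. I'll go down the last 9 mm, shift back 4 mm and close.

Emit:
step_arm:
  deltas: [0,0,0,-2,-4.5,9,22,0,0,0,0,0,0,22,0,0,0,0,0,0,6,0,0,0,0,0,0,6,0,0,0,0,0,0,6,0,0,0,0,0,0,6,0,0,0,0,0,0,6]
  force: 60

```text
time_s: 4.05
ee_pos: [0.6111, 0.0075, 0.0355]
tcp_rot: [[-0.024, 1.0, 0.0], [1.0, 0.024, -0.0], [-0.0, 0.0, -1.0]]
ft_force: [-0.9, -1.4, 4.1]
gripper_width: 0.0087
```

```bash
python3 -c "
from h import *
to(.4516,.0038,.036)"
```

```text
t 4.05 tcp [0.6111 0.0075 0.0355] yaw_y 1.36 zax [ 0. -0. -1.] w 8.7 F [-0.9 -1.4  4.1] q [ 0.01  0.57  1.8  -0.    0.78 -0.01]
delta tool mm [ 1.000e-01 -1.595e+02 -5.000e-01]
```

Emit:
step_arm:
  deltas: [0,0,0,0,-8,0,6,0,0,0,0,-14,0,6,0,0,0,0,-14,0,6,0,0,0,0,-14,0,6,0,0,0,0,-14,0,6,0,0,0,0,-14,0,6,0,0,0,0,-14,0,6,0,0,0,0,-14,0,6,0,0,0,0,-14,0,6,0,0,0,0,-14,0,6,0,0,0,0,-14,0,6,0,0,0,0,-10,0,6]

```text
time_s: 5.05
ee_pos: [0.4531, 0.0036, 0.0355]
tcp_rot: [[-0.024, 1.0, 0.002], [1.0, 0.024, -0.0], [-0.0, 0.002, -1.0]]
ft_force: [3.1, -3.2, -2.7]
gripper_width: 0.009
```

Emit:
step_arm:
  deltas: [0,0,0,0,-1,0,6,0,0,0,0,0,0,6,0,0,0,0,0,0,6,0,0,0,0,0,0,22,0,0,0,0,0,0,22,0,0,0,0,0,0,22]

```text
time_s: 5.55
ee_pos: [0.4517, 0.0039, 0.035]
tcp_rot: [[-0.024, 1.0, -0.001], [1.0, 0.024, 0.0], [0.0, -0.001, -1.0]]
ft_force: [0.2, 0.5, 0.2]
gripper_width: 0.0216
```

```bash
python3 -c "
from h import *
st();snap('top','t1.png')
t=cv2.imread('pics/t1.png')
cv2.imwrite('pics/t1c.png',cv2.resize(t[130:270,240:400],None,fx=4.2,fy=4.2,interpolation=cv2.INTER_CUBIC))"
```

```text
t 5.55 tcp [0.4517 0.0039 0.035 ] yaw_y 1.36 zax [-0.001  0.    -1.   ] w 21.6 F [0.2 0.5 0.2] q [ 0.01  0.4   2.14  0.    0.6  -0.02]
```

View pics/t1c.png

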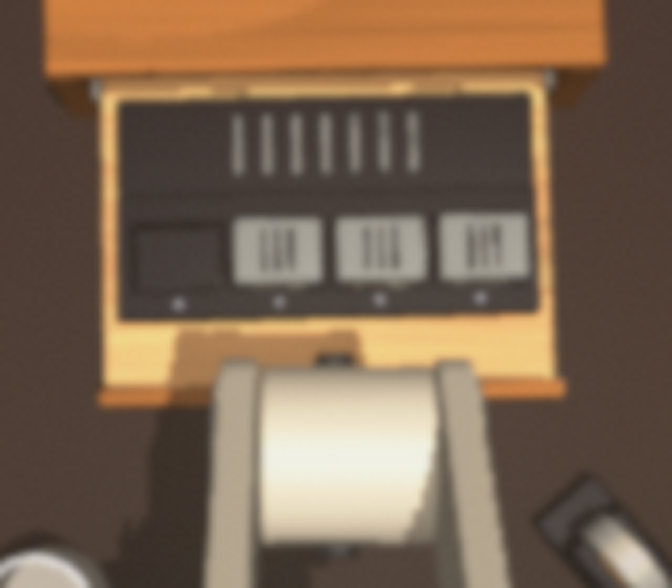

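The shelf is out: packs in pockets 2, 1 and 0 show at crop columns 278, 381 and 484, and pocket 3 is empty at 178.

```bash
cat > m2.py <<'E'
from h import *
d=snap('top')
c=lambda pts,z:[np.round(pix2w(d,240+a/4.2,130+b/4.2,z)[:2],4) for a,b in pts]
for P in ([(234,218),(322,217),(323,284),(234,285)],[(336,217),(424,215),(427,280),(336,283)],[(440,213),(528,211),(530,276),(440,279)]):
    q=c(P,.104); print(*q,'ctr',np.mean(q,0))
q=c([(135,228),(218,225),(221,290),(136,294)],.064); print(*q,'pocket3',np.mean(q,0))
yaw=np.radians(1.4); X=np.array([np.cos(yaw),np.sin(yaw)]);Y=np.array([-X[1],X[0]])
for h in ((.4516,.0038),):
  for i in range(4): print('pred pocket',i,np.round(np.array(h)+.135*X+(i-1.5)*.068*Y,4))
E
python3 m2.py
```

```text
[0.6057 0.0702] [0.6066 0.0125] [0.5625 0.0118] [0.5616 0.0699] ctr [0.5841 0.0411]
[0.6066 0.0033] [ 0.6082 -0.0545] [ 0.5653 -0.0563] [0.5631 0.0033] ctr [ 0.5858  -0.02605]
[ 0.6095 -0.065 ] [ 0.6111 -0.1229] [ 0.5681 -0.1239] [ 0.566  -0.0648] ctr [ 0.588675 -0.09415 ]
[0.604  0.1387] [0.6063 0.0826] [0.562  0.0802] [0.5591 0.1376] pocket3 [0.58285  0.109775]
pred pocket 0 [ 0.5891 -0.0949]
pred pocket 1 [ 0.5874 -0.0269]
pred pocket 2 [0.5857 0.0411]
pred pocket 3 [0.5841 0.1091]
```

Emit:
step_arm:
  deltas: [0,0,0,0,0,-30,22,0,0,0,0,0,-35,22,0,0,0,0,0,-35,30,0,0,0,-14,20,0,65,0,0,0,-30,29,0,65,0,0,0,-30,29,0,65,0,0,0,-20,29,0,65,0,0,0,-7,28,0,65,0,0,0,0,0,0,65]

```text
time_s: 6.4
ee_pos: [0.5943, -0.0959, 0.1354]
tcp_rot: [[-0.022, 1.0, 0.004], [1.0, 0.022, -0.001], [-0.001, 0.004, -1.0]]
ft_force: [-0.4, 0.1, -0.3]
gripper_width: 0.0652
```

```bash
python3 -c "
from h import *
to(.589,-.0945,.069)
snap('wrist','w3.png')"
```

```text
t 6.4 tcp [ 0.5943 -0.0959  0.1354] yaw_y 1.26 zax [ 0.004 -0.001 -1.   ] w 65.2 F [-0.4  0.1 -0.3] q [-0.16  0.42  1.77 -0.    0.95 -0.18]
delta tool mm [ 1.6 -5.6 66.4]
```

View pics/w3.png

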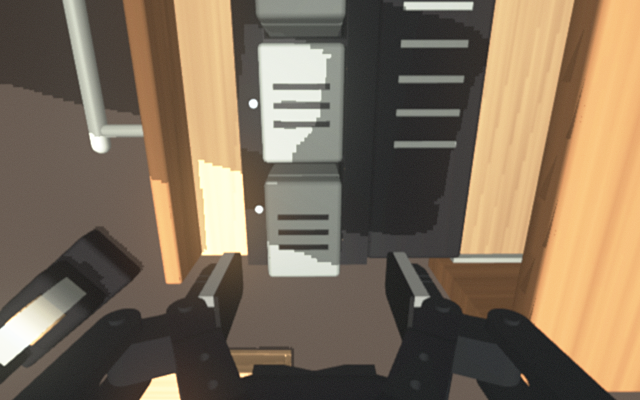

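The pocket0 pack (the last in the row) is at columns 267-340, between the fingers. Descending with a 5 mm correction and closing.

Emit:
step_arm:
  deltas: [0,0,0,1.5,-5,18,65,0,0,0,0,0,22,65,0,0,0,0,0,18,65,0,0,0,0,0,8,65,0,0,0,0,0,0,65,0,0,0,0,0,0,65]

```text
time_s: 6.95
ee_pos: [0.5837, -0.0921, 0.0693]
tcp_rot: [[-0.024, 1.0, -0.001], [1.0, 0.024, 0.0], [0.0, -0.001, -1.0]]
ft_force: [-0.2, 0.5, 0.6]
gripper_width: 0.0651
```

```bash
python3 -c "
from h import *
to(.589,-.0945,.069)
snap('wrist','w4.png')"
```

```text
t 6.95 tcp [ 0.5837 -0.0921  0.0693] yaw_y 1.39 zax [-0.001  0.    -1.   ] w 65.1 F [-0.2  0.5  0.6] q [-0.16  0.5   1.83  0.    0.82 -0.18]
delta tool mm [-2.5  5.3  0.3]
```

View pics/w4.png

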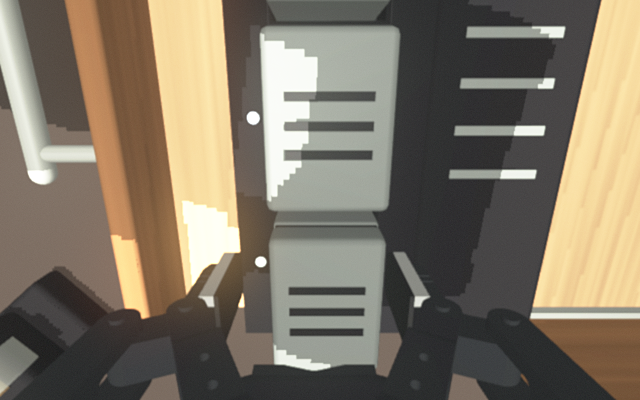

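Emit:
step_arm:
  deltas: [0,0,0,-2.5,5,0,65,0,0,0,0,0,0,36,0,0,0,0,0,0,36,0,0,0,0,0,0,36,0,0,0,0,0,0,36,0,0,0,0,0,0,36]
  force: 50

```text
time_s: 7.5
ee_pos: [0.5902, -0.0951, 0.0703]
tcp_rot: [[-0.024, 1.0, 0.002], [1.0, 0.024, -0.0], [-0.0, 0.002, -1.0]]
ft_force: [0.1, -1.7, 5.7]
gripper_width: 0.0416
```

Emit:
step_arm:
  deltas: [0,0,0,0,0,-8,36,0,0,0,0,0,-12,36,0,0,0,0,0,-18,36,0,0,0,0,0,-25,36,0,0,0,0,0,-17,36,0,0,0,0,0,0,36,0,0,0,0,0,0,36]

```text
time_s: 8.08
ee_pos: [0.5899, -0.095, 0.1505]
tcp_rot: [[-0.024, 1.0, 0.002], [1.0, 0.024, -0.0], [-0.0, 0.002, -1.0]]
ft_force: [-0.3, 0.5, -3.1]
gripper_width: 0.0418
```

```bash
python3 -c "
from h import *
to(.532,-.389,.149)
snap('wrist','w5.png')"
```

```text
t 8.08 tcp [ 0.5899 -0.095   0.1505] yaw_y 1.36 zax [ 0.002 -0.    -1.   ] w 41.8 F [-0.3  0.5 -3.1] q [-0.16  0.4   1.77  0.    0.98 -0.19]
delta tool mm [-292.6  -64.8    1.5]
```

View pics/w5.png

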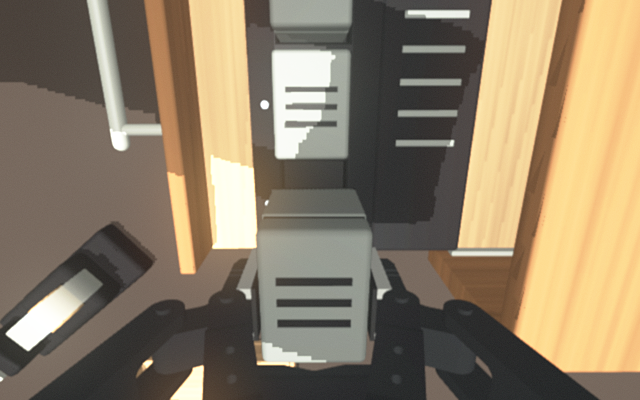

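Pack 0 is held and clear of its pocket. On to the rack's far outer cell.

Emit:
step_arm:
  deltas: [0,0,0,-16,-4,0,36,0,0,0,-30,-6,0,36,0,0,0,-35,-8,0,36,0,0,0,-35,-8,0,36,0,0,0,-35,-8,0,36,0,0,0,-35,-8,0,36,0,0,0,-35,-8,0,36,0,0,0,-35,-8,10,36,0,0,0,-25,-4.5,20,36,0,0,0,-11.5,-2.5,20,36,0,0,0,0,0,10,36,0,0,0,0,0,0,36]

```text
time_s: 9.13
ee_pos: [0.5286, -0.3875, 0.085]
tcp_rot: [[-0.022, 1.0, -0.006], [1.0, 0.022, 0.004], [0.005, -0.006, -1.0]]
ft_force: [-1.3, 2.0, -2.6]
gripper_width: 0.0418
```

Emit:
step_arm:
  deltas: [0,0,0,0,0,0,36]

```text
time_s: 9.22
ee_pos: [0.5305, -0.3874, 0.0878]
tcp_rot: [[-0.024, 1.0, -0.003], [1.0, 0.024, 0.002], [0.002, -0.002, -1.0]]
ft_force: [0.6, -0.2, -2.6]
gripper_width: 0.0412
```

```bash
python3 -c "
from h import *
to(.532,-.389,.037)
snap('wrist','w6.png')"
```

```text
t 9.22 tcp [ 0.5305 -0.3874  0.0878] yaw_y 1.37 zax [-0.003  0.002 -1.   ] w 41.2 F [ 0.6 -0.2 -2.6] q [-0.63  0.56  1.66  0.    0.92 -0.66]
delta tool mm [-1.7  1.6 50.8]
```

View pics/w6.png

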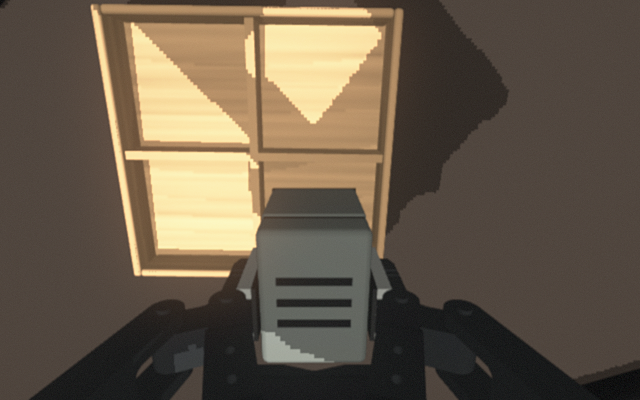

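The pack hangs over the lower-right cell (far x, outer y). Lowering 50 mm and releasing.

Emit:
step_arm:
  deltas: [0,0,0,-1.5,1.5,15,36,0,0,0,0,0,18,36,0,0,0,0,0,12,36,0,0,0,0,0,5,36,0,0,0,0,0,0,36,0,0,0,0,0,1.5,36,0,0,0,0,0,0,36]

```text
time_s: 9.85
ee_pos: [0.5333, -0.3904, 0.0382]
tcp_rot: [[-0.024, 1.0, 0.001], [1.0, 0.024, -0.001], [-0.001, 0.001, -1.0]]
ft_force: [-0.2, -1.0, -1.7]
gripper_width: 0.0415
```

```bash
python3 -c "
from h import *
to(.532,-.389,.036)"
```

```text
t 9.85 tcp [ 0.5333 -0.3904  0.0382] yaw_y 1.37 zax [ 0.001 -0.001 -1.   ] w 41.5 F [-0.2 -1.  -1.7] q [-0.63  0.62  1.68  0.    0.84 -0.66]
delta tool mm [ 1.5 -1.3  2.2]
```

Emit:
step_arm:
  deltas: [0,0,0,0,0,2.5,36,0,0,0,0,0,0,36,0,0,0,0,0,0,60,0,0,0,0,0,0,60,0,0,0,0,0,0,60,0,0,0,0,0,0,60,0,0,0,0,0,-20,60,0,0,0,0,0,-35,60,0,0,0,0,0,-40,65,0,0,0,0,0,0,65]

```text
time_s: 10.68
ee_pos: [0.5365, -0.393, 0.1381]
tcp_rot: [[-0.024, 1.0, 0.009], [1.0, 0.024, -0.007], [-0.007, 0.009, -1.0]]
ft_force: [1.4, -1.3, 1.2]
gripper_width: 0.0651
```

```bash
python3 -c "
from h import *
to(.5880,-.0268,.135)
snap('wrist','w7.png')"
```

```text
t 10.68 tcp [ 0.5365 -0.393   0.1381] yaw_y 1.37 zax [ 0.009 -0.007 -1.   ] w 65.1 F [ 1.4 -1.3  1.2] q [-0.63  0.5   1.63  0.    1.   -0.66]
delta tool mm [364.8  60.2   1.2]
```

View pics/w7.png

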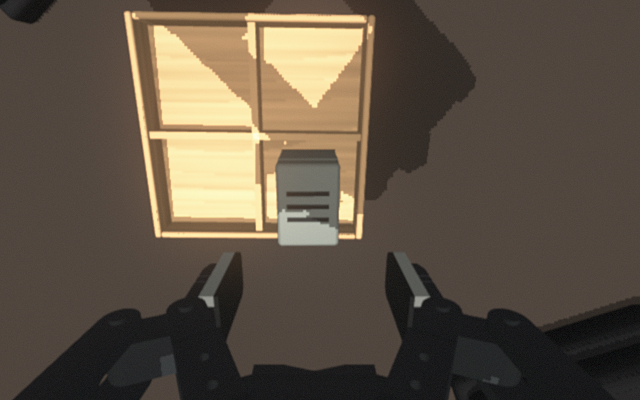

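Pack 0 stands in its cell. Next is pocket 1.

Emit:
step_arm:
  deltas: [0,0,0,18,3,-6,65,0,0,0,35,6,0,65,0,0,0,38,6.5,0,65,0,0,0,38,6.5,0,65,0,0,0,38,6.5,0,65,0,0,0,38,6.5,0,65,0,0,0,38,6.5,0,65,0,0,0,38,6.5,0,65,0,0,0,38,6.5,0,65,0,0,0,28,5.5,0,65,0,0,0,15,3,0,65,0,0,0,0,0,0,65]

```text
time_s: 11.73
ee_pos: [0.5866, -0.0231, 0.1353]
tcp_rot: [[-0.027, 1.0, -0.002], [1.0, 0.027, 0.001], [0.001, -0.001, -1.0]]
ft_force: [0.9, -0.4, 0.8]
gripper_width: 0.0649
```

Emit:
step_arm:
  deltas: [0,0,0,0,0,0,65,0,0,0,0,0,0,65]

```text
time_s: 11.9
ee_pos: [0.5864, -0.0271, 0.1356]
tcp_rot: [[-0.024, 1.0, -0.001], [1.0, 0.024, -0.0], [-0.0, -0.001, -1.0]]
ft_force: [1.0, -0.3, 0.1]
gripper_width: 0.0652
```

```bash
python3 -c "
from h import *
to(.5880,-.0268,.07)
snap('wrist','w8.png')"
```

```text
t 11.9 tcp [ 0.5864 -0.0271  0.1356] yaw_y 1.39 zax [-0.001 -0.    -1.   ] w 65.2 F [ 1.  -0.3  0.1] q [-0.05  0.4   1.8  -0.    0.94 -0.07]
delta tool mm [ 0.3  1.6 65.6]
```

View pics/w8.png

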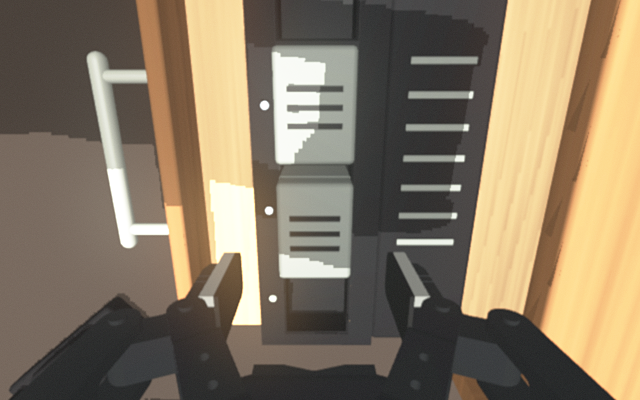

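The pocket1 pack is at columns 278-352, centred between the fingers, with pocket 0 empty below it. Descend, grip, lift.

Emit:
step_arm:
  deltas: [0,0,0,0,1.5,18,65,0,0,0,0,0,22,65,0,0,0,0,0,17,65,0,0,0,0,0,8.5,65,0,0,0,0,0,0,65,0,0,0,0,0,0,65,0,0,0,0,0,0,36,0,0,0,0,0,0,36,0,0,0,0,0,0,36,0,0,0,0,0,0,36,0,0,0,0,0,0,36]

```text
time_s: 12.87
ee_pos: [0.5895, -0.0271, 0.072]
tcp_rot: [[-0.024, 1.0, 0.002], [1.0, 0.024, -0.0], [-0.0, 0.002, -1.0]]
ft_force: [-1.9, -1.1, 7.1]
gripper_width: 0.0413
```

Emit:
step_arm:
  deltas: [0,0,0,0,0,-8,36,0,0,0,0,0,-12,36,0,0,0,0,0,-18,36,0,0,0,0,0,-25,36,0,0,0,0,0,-17,36,0,0,0,0,0,0,36,0,0,0,0,0,0,36]

```text
time_s: 13.45
ee_pos: [0.5894, -0.0268, 0.1522]
tcp_rot: [[-0.024, 1.0, 0.003], [1.0, 0.024, -0.0], [-0.0, 0.003, -1.0]]
ft_force: [0.0, 0.0, -2.7]
gripper_width: 0.0414
```

```bash
python3 -c "
from h import *
to(.451,-.389,.149)"
```

```text
t 13.45 tcp [ 0.5894 -0.0268  0.1522] yaw_y 1.37 zax [ 0.003 -0.    -1.   ] w 41.4 F [ 0.   0.  -2.7] q [-0.05  0.38  1.78  0.    0.97 -0.07]
delta tool mm [-358.8 -147.     2.8]
```

Emit:
step_arm:
  deltas: [0,0,0,-16,-7,0,36,0,0,0,-30,-12,0,36,0,0,0,-37,-15,0,36,0,0,0,-37,-15,0,36,0,0,0,-37,-15,0,36,0,0,0,-37,-15,0,36,0,0,0,-37,-15,0,36,0,0,0,-37,-15,0,36,0,0,0,-37,-15,0,36,0,0,0,-30,-13,10,36,0,0,0,-16,-7,20,36,0,0,0,-8,-3,20,36]

```text
time_s: 14.45
ee_pos: [0.4487, -0.3917, 0.0995]
tcp_rot: [[-0.021, 1.0, -0.0], [1.0, 0.021, -0.001], [-0.001, -0.0, -1.0]]
ft_force: [-0.3, 0.6, -2.4]
gripper_width: 0.0412
```

Emit:
step_arm:
  deltas: [0,0,0,0,0,12,36,0,0,0,0,0,0,36,0,0,0,0,0,0,36]

```text
time_s: 14.7
ee_pos: [0.4498, -0.3879, 0.0876]
tcp_rot: [[-0.024, 1.0, -0.002], [1.0, 0.024, 0.002], [0.002, -0.002, -1.0]]
ft_force: [-0.1, 0.0, -2.3]
gripper_width: 0.0412
```

```bash
python3 -c "
from h import *
to(.451,-.389,.038)
snap('wrist','w9.png')"
```

```text
t 14.7 tcp [ 0.4498 -0.3879  0.0876] yaw_y 1.38 zax [-0.002  0.002 -1.   ] w 41.2 F [-0.1  0.  -2.3] q [-0.71  0.48  1.81  0.    0.86 -0.74]
delta tool mm [-1.2  1.3 49.6]
```

View pics/w9.png

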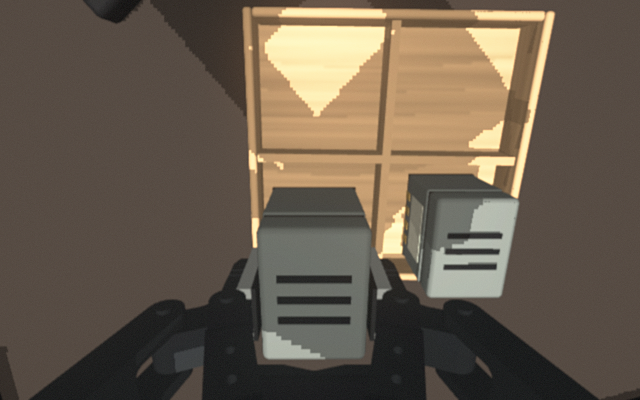

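The pack is over the near outer cell, beside the first one. Lowering.

Emit:
step_arm:
  deltas: [0,0,0,-1,1,15,36,0,0,0,0,0,18,36,0,0,0,0,0,11,36,0,0,0,0,0,5,36,0,0,0,0,0,0,36,0,0,0,0,0,1.5,36,0,0,0,0,0,0,36,0,0,0,0,0,0,36]

```text
time_s: 15.42
ee_pos: [0.4518, -0.3906, 0.039]
tcp_rot: [[-0.024, 1.0, 0.001], [1.0, 0.024, -0.001], [-0.001, 0.001, -1.0]]
ft_force: [0.3, 0.4, -3.1]
gripper_width: 0.0416
```

```bash
python3 -c "
from h import *
to(.451,-.389,.038)"
```

```text
t 15.42 tcp [ 0.4518 -0.3906  0.039 ] yaw_y 1.37 zax [ 0.001 -0.001 -1.   ] w 41.6 F [ 0.3  0.4 -3.1] q [-0.72  0.55  1.83 -0.    0.76 -0.74]
delta tool mm [ 1.6 -0.7  1. ]
```

Emit:
step_arm:
  deltas: [0,0,0,0,0,2,36,0,0,0,0,0,0,36,0,0,0,0,0,0,60,0,0,0,0,0,0,60,0,0,0,0,0,0,60,0,0,0,0,0,0,60,0,0,0,0,0,-20,60,0,0,0,0,0,-35,60,0,0,0,0,0,-41,60,0,0,0,0,0,-8,65]

```text
time_s: 16.25
ee_pos: [0.4537, -0.3923, 0.1461]
tcp_rot: [[-0.024, 1.0, 0.006], [1.0, 0.024, -0.005], [-0.005, 0.006, -1.0]]
ft_force: [0.9, -1.8, 0.4]
gripper_width: 0.0647
```

```bash
python3 -c "
from h import *
to(.5865,.0412,.137)
snap('wrist','w10.png')"
```

```text
t 16.25 tcp [ 0.4537 -0.3923  0.1461] yaw_y 1.36 zax [ 0.006 -0.005 -1.   ] w 64.7 F [ 0.9 -1.8  0.4] q [-0.72  0.4   1.77 -0.    0.96 -0.74]
delta tool mm [430.3 143.    7.7]
```

View pics/w10.png

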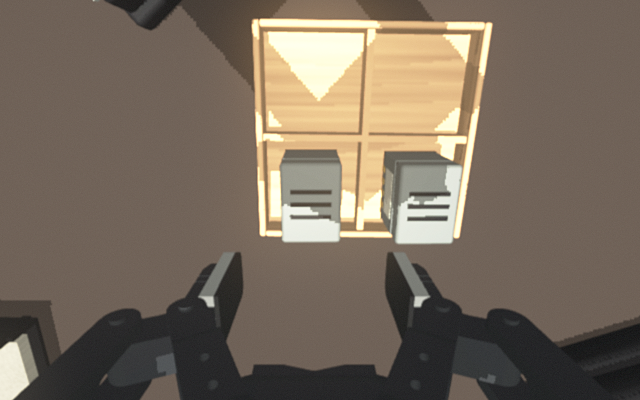

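Both packs stand upright in the rack. Next is the pocket2 pack.

Emit:
step_arm:
  deltas: [0,0,0,17,6,0,65,0,0,0,30,10,0,65,0,0,0,37,12.5,0,65,0,0,0,37,12.5,0,65,0,0,0,37,12.5,0,65,0,0,0,37,12.5,0,65,0,0,0,37,12.5,0,65,0,0,0,37,12.5,0,65,0,0,0,37,12.5,0,65,0,0,0,37,12.5,0,65,0,0,0,37,12.5,0,65,0,0,0,30,10.5,0,65]

```text
time_s: 17.3
ee_pos: [0.5806, 0.0256, 0.1395]
tcp_rot: [[-0.024, 1.0, -0.0], [1.0, 0.024, 0.0], [0.0, -0.0, -1.0]]
ft_force: [0.5, -0.7, -0.8]
gripper_width: 0.0652
```

Emit:
step_arm:
  deltas: [0,0,0,18,6,0,65,0,0,0,0,0,0,65,0,0,0,0,0,0,65,0,0,0,0,0,0,65]

```text
time_s: 17.63
ee_pos: [0.5854, 0.0406, 0.1396]
tcp_rot: [[-0.024, 1.0, -0.001], [1.0, 0.024, -0.0], [-0.0, -0.001, -1.0]]
ft_force: [-0.7, -0.6, -0.2]
gripper_width: 0.0651
```

```bash
python3 -c "
from h import *
to(.5870,.0412,.07)
snap('wrist','w11.png')"
```

```text
t 17.63 tcp [0.5854 0.0406 0.1396] yaw_y 1.38 zax [-0.001 -0.    -1.   ] w 65.1 F [-0.7 -0.6 -0.2] q [ 0.07  0.4   1.8  -0.    0.95  0.04]
delta tool mm [ 0.6  1.7 69.6]
```

View pics/w11.png

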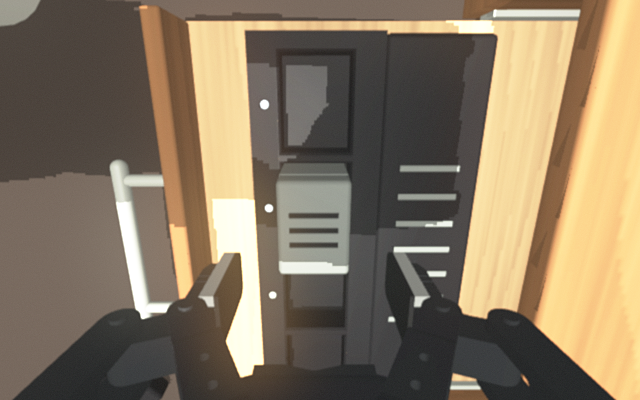

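The pocket2 pack is centred at columns 278-350. Descend, grip, lift.

Emit:
step_arm:
  deltas: [0,0,0,0.5,1.5,20,65,0,0,0,0,0,22,65,0,0,0,0,0,18,65,0,0,0,0,0,9,65,0,0,0,0,0,0,65,0,0,0,0,0,0,65,0,0,0,0,0,0,36,0,0,0,0,0,0,36,0,0,0,0,0,0,36,0,0,0,0,0,0,36,0,0,0,0,0,0,36]

```text
time_s: 18.6
ee_pos: [0.5882, 0.0415, 0.0725]
tcp_rot: [[-0.024, 1.0, 0.002], [1.0, 0.024, -0.0], [-0.0, 0.002, -1.0]]
ft_force: [-2.2, -1.8, 7.4]
gripper_width: 0.0412
```

Emit:
step_arm:
  deltas: [0,0,0,0,0,-8,36,0,0,0,0,0,-12,36,0,0,0,0,0,-18,36,0,0,0,0,0,-25,36,0,0,0,0,0,-17,36,0,0,0,0,0,0,36,0,0,0,0,0,0,36]

```text
time_s: 19.18
ee_pos: [0.5884, 0.0418, 0.1527]
tcp_rot: [[-0.024, 1.0, 0.003], [1.0, 0.024, 0.0], [0.0, 0.003, -1.0]]
ft_force: [-0.1, 0.2, -3.0]
gripper_width: 0.0409
```

```bash
python3 -c "
from h import *
to(.532,-.310,.149)"
```

```text
t 19.18 tcp [0.5884 0.0418 0.1527] yaw_y 1.37 zax [ 0.003  0.    -1.   ] w 40.9 F [-0.1  0.2 -3. ] q [0.07 0.38 1.78 0.   0.97 0.04]
delta tool mm [-350.3  -64.8    3.5]
```

Emit:
step_arm:
  deltas: [0,0,0,-16,-3,0,36,0,0,0,-30,-5,0,36,0,0,0,-36,-7,0,36,0,0,0,-36,-7,0,36,0,0,0,-36,-7,0,36,0,0,0,-36,-7,0,36,0,0,0,-36,-7,0,36,0,0,0,-36,-7,0,36,0,0,0,-36,-7,0,36,0,0,0,-30,-5,10,36,0,0,0,-15,-3,20,36,0,0,0,-7,-1,20,36]

```text
time_s: 20.18
ee_pos: [0.5291, -0.3124, 0.1]
tcp_rot: [[-0.022, 1.0, 0.0], [1.0, 0.022, -0.001], [-0.001, 0.0, -1.0]]
ft_force: [0.4, 1.4, -2.4]
gripper_width: 0.0415
```

Emit:
step_arm:
  deltas: [0,0,0,0,0,12,36,0,0,0,0,0,0,36,0,0,0,0,0,0,36]

```text
time_s: 20.43
ee_pos: [0.5292, -0.3087, 0.0881]
tcp_rot: [[-0.024, 1.0, -0.002], [1.0, 0.024, 0.002], [0.002, -0.002, -1.0]]
ft_force: [0.2, -0.0, -2.1]
gripper_width: 0.0413
```

```bash
python3 -c "
from h import *
to(.532,-.310,.039)
snap('wrist','w12.png')"
```

```text
t 20.43 tcp [ 0.5292 -0.3087  0.0881] yaw_y 1.38 zax [-0.002  0.002 -1.   ] w 41.3 F [ 0.2 -0.  -2.1] q [-0.53  0.5   1.77  0.    0.88 -0.55]
delta tool mm [-1.5  2.9 49.1]
```

View pics/w12.png

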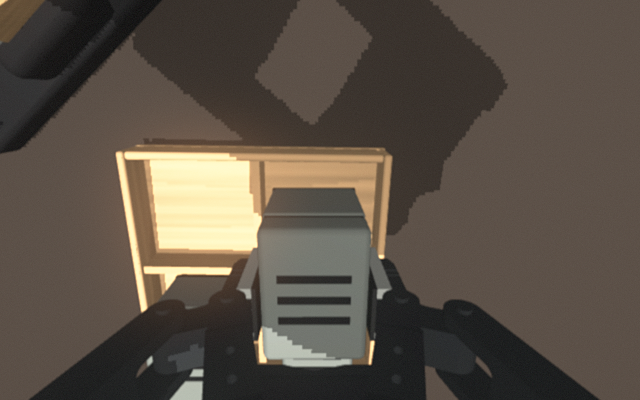

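The pack is over the far inner cell. Lowering and releasing.

Emit:
step_arm:
  deltas: [0,0,0,-1,2,15,36,0,0,0,0,0,18,36,0,0,0,0,0,10,36,0,0,0,0,0,5,36,0,0,0,0,0,0,36,0,0,0,0,0,2,36,0,0,0,0,0,1,36,0,0,0,0,0,0,36]

```text
time_s: 21.15
ee_pos: [0.5323, -0.3109, 0.0388]
tcp_rot: [[-0.024, 1.0, 0.001], [1.0, 0.024, -0.0], [-0.001, 0.001, -1.0]]
ft_force: [0.3, 1.2, -2.3]
gripper_width: 0.0409
```

```bash
python3 -c "
from h import *
to(.532,-.310,.039)"
```

```text
t 21.15 tcp [ 0.5323 -0.3109  0.0388] yaw_y 1.37 zax [ 0.001 -0.    -1.   ] w 40.9 F [ 0.3  1.2 -2.3] q [-0.53  0.57  1.78 -0.    0.79 -0.55]
delta tool mm [ 1.  -0.3 -0.2]
```

Emit:
step_arm:
  deltas: [0,0,0,0,0,1.5,36,0,0,0,0,0,0,36,0,0,0,0,0,0,60,0,0,0,0,0,0,60,0,0,0,0,0,0,60,0,0,0,0,0,0,60,0,0,0,0,0,-20,60,0,0,0,0,0,-35,60,0,0,0,0,0,-41,60,0,0,0,0,0,-20,65,0,0,0,0,0,-10,65]

```text
time_s: 22.07
ee_pos: [0.5336, -0.3117, 0.1665]
tcp_rot: [[-0.024, 1.0, 0.005], [1.0, 0.024, -0.003], [-0.003, 0.004, -1.0]]
ft_force: [0.0, -0.5, 0.2]
gripper_width: 0.0653
```

```bash
python3 -c "
from h import *
st()
snap('wrist','w13.png');snap('top','t2.png')
t=cv2.imread('pics/t2.png')
cv2.imwrite('pics/t2c.png',cv2.resize(t[180:300,150:300],None,fx=5,fy=5,interpolation=cv2.INTER_CUBIC))"
```

```text
t 22.07 tcp [ 0.5336 -0.3117  0.1665] yaw_y 1.36 zax [ 0.005 -0.003 -1.   ] w 65.3 F [ 0.  -0.5  0.2] q [-0.53  0.41  1.71  0.    1.02 -0.56]
```

View pics/t2.png

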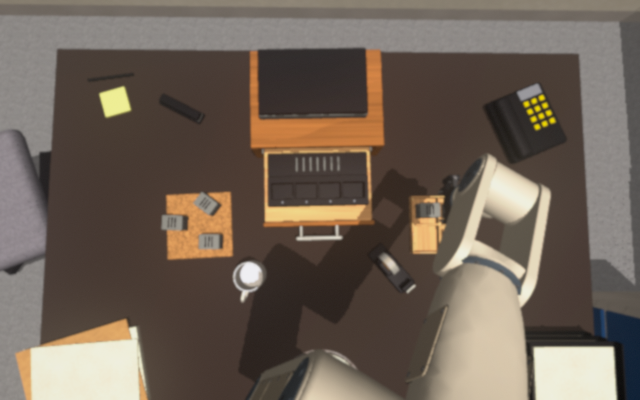

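View pics/t2c.png

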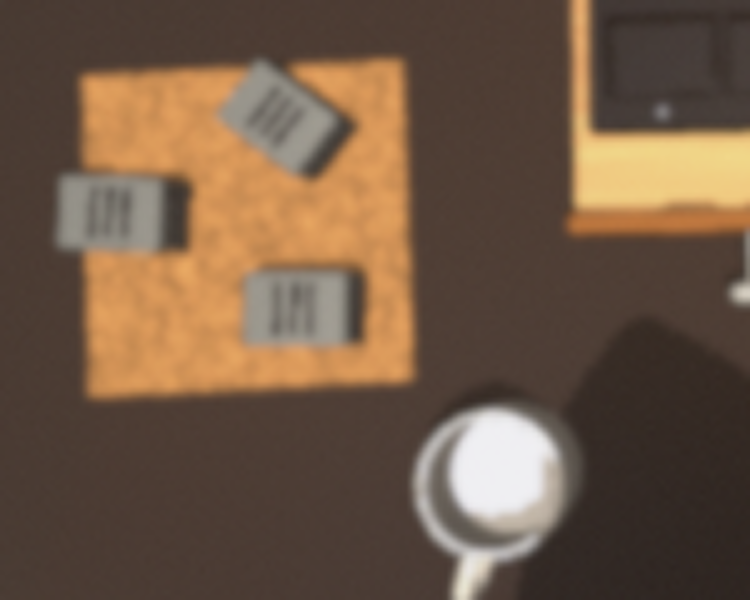

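View pics/w13.png

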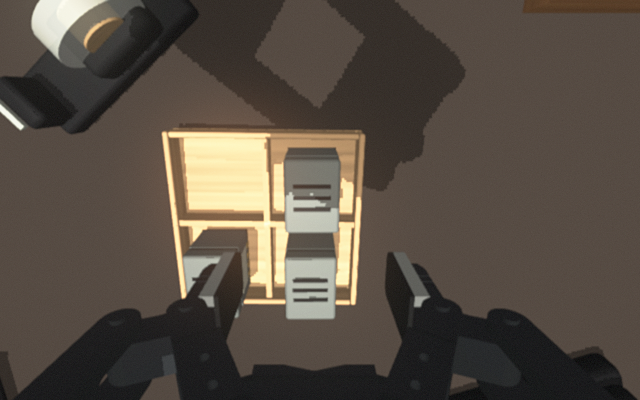

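All three charged packs stand in the rack and the spent packs haven't moved. Going to spent C, at (0.442, 0.312).

Emit:
step_arm:
  deltas: [0,0,0,15,-2,0,65,0,0,0,30,-4,0,65,0,0,0,39,-4.5,0,65,0,0,0,39,-4.5,0,65,0,0,0,39,-4.5,0,65,0,0,0,39,-4.5,0,65,0,0,0,39,-4.5,0,65,0,0,0,39,-4.5,0,65,0,0,0,39,-4.5,0,65,0,0,0,39,-4.5,0,65,0,0,0,39,-4.5,0,65,0,0,0,39,-4.5,0,65]

```text
time_s: 23.17
ee_pos: [0.4679, 0.1247, 0.1606]
tcp_rot: [[-0.024, 1.0, -0.004], [1.0, 0.024, -0.001], [-0.001, -0.004, -1.0]]
ft_force: [1.2, -0.3, 0.4]
gripper_width: 0.0644
```

Emit:
step_arm:
  deltas: [0,0,0,39,-4.5,0,65,0,0,0,39,-4.5,0,65,0,0,0,39,-4.5,0,65,0,0,0,39,-4.5,0,65,0,0,0,22,-4,20,65,0,0,0,12,-2,20,65,0,0,0,0,0,10,65,0,0,0,0,0,0,65,0,0,0,0,0,0,65]

```text
time_s: 23.92
ee_pos: [0.4406, 0.311, 0.1112]
tcp_rot: [[-0.024, 1.0, -0.003], [1.0, 0.024, -0.002], [-0.002, -0.003, -1.0]]
ft_force: [0.1, -0.3, 1.1]
gripper_width: 0.0652
```

```bash
python3 -c "
from h import *
to(.4422,.3123,.033)
d=snap('wrist','w14.png')
print(w2pix(d,[.4422,.3123,.0648]))"
```

```text
t 23.92 tcp [0.4406 0.311  0.1112] yaw_y 1.38 zax [-0.003 -0.002 -1.   ] w 65.2 F [ 0.1 -0.3  1.1] q [ 0.61  0.37  1.92 -0.    0.86  0.59]
delta tool mm [ 1.5  1.9 78.2]
[316.56642925 224.79962558]
```

View pics/w14.png

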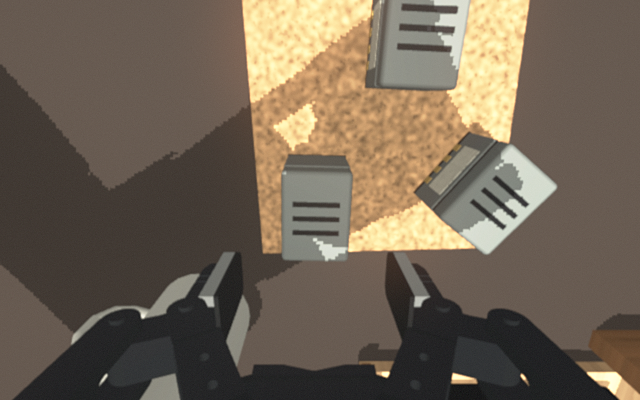

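```bash
cat >> h.py <<'E'
def camtool():
    d=optics.camera('wrist'); s=telemetry.get_state(); R=np.array(s['tcp_rot']);p=np.array(s['ee_pos'])
    return d,R.T@(np.array(d['position'])-p),R.T@np.array(d['rotation'])
def wpix_tool(P,d,t,Rc):
    c=np.array(d['camera_matrix'])@(Rc.T@(np.array(P)-t)); return c[:2]/c[2]
def pix_tool(u,v,z,d,t,Rc):
    r=Rc@np.linalg.solve(np.array(d['camera_matrix']),[u,v,1.]); return t+r*(z-t[2])/r[2]
E
python3 -c "
from h import *
d,t,Rc=camtool()
print(t,np.round(Rc,3).tolist())
print('w11 pred',wpix_tool([.0006,.0017,.0356],d,t,Rc),'tool of seen (314,230)',pix_tool(314,230,.0356,d,t,Rc))
print('w8 tool of seen (315,232)',pix_tool(315,232,.0316,d,t,Rc))
print('w3 seen (303,232)',pix_tool(303,232,.0314,d,t,Rc), 'expect (.0016,-.0056)')
print('now seen (317,217)',pix_tool(317,217,.0464,d,t,Rc))
"
```

```text
[ 0.0763798  -0.00056543 -0.1405449 ] [[-0.001, -0.954, -0.3], [1.0, -0.0, -0.0], [0.0, -0.3, 0.954]]
w11 pred [317.83847206 233.26527051] tool of seen (314,230) [ 0.00259568 -0.00047146  0.0356    ]
w8 tool of seen (315,232) [3.07839131e-03 7.84104006e-05 3.16000000e-02]
w3 seen (303,232) [ 0.00316652 -0.00654268  0.0314    ] expect (.0016,-.0056)
now seen (317,217) [0.00636939 0.00131046 0.0464    ]
```

The wrist view puts C's top-face centre at (317,217). That is about 4 mm further along tool x than the TCP, once corrected for the bias seen on the charger packs. Correcting, descending and gripping.

Emit:
step_arm:
  deltas: [0,0,0,4,1.5,20,65,0,0,0,0,0,22,65,0,0,0,0,0,18,65,0,0,0,0,0,12,65,0,0,0,0,0,6,65,0,0,0,0,0,0,65,0,0,0,0,0,0,65,0,0,0,0,0,0,65]

```text
time_s: 24.68
ee_pos: [0.4442, 0.3166, 0.0357]
tcp_rot: [[-0.024, 1.0, 0.001], [1.0, 0.024, 0.001], [0.001, 0.001, -1.0]]
ft_force: [-0.2, 0.9, -0.2]
gripper_width: 0.065
```

```bash
python3 -c "
from h import *
to(.4422,.3153,.033)"
```

```text
t 24.68 tcp [0.4442 0.3166 0.0357] yaw_y 1.35 zax [ 0.001  0.001 -1.   ] w 65.0 F [-0.2  0.9 -0.2] q [ 0.62  0.5   1.94 -0.    0.7   0.59]
delta tool mm [-1.2 -2.1  2.7]
```

Emit:
step_arm:
  deltas: [0,0,0,-1,-1.5,2.5,65,0,0,0,0,0,0,65,0,0,0,0,0,0,36,0,0,0,0,0,0,36,0,0,0,0,0,0,36,0,0,0,0,0,0,36,0,0,0,0,0,0,36,0,0,0,0,0,0,36]

```text
time_s: 25.35
ee_pos: [0.4421, 0.3153, 0.0326]
tcp_rot: [[-0.024, 1.0, 0.0], [1.0, 0.024, 0.0], [0.0, 0.0, -1.0]]
ft_force: [-1.8, -2.0, 6.3]
gripper_width: 0.0412
```

Emit:
step_arm:
  deltas: [0,0,0,0,0,-8,36,0,0,0,0,0,-20,36,0,0,0,0,0,-35,36,0,0,0,0,0,-35,36,0,0,0,0,0,-20,36,0,0,0,0,0,0,36,0,0,0,0,0,0,36]

```text
time_s: 25.93
ee_pos: [0.4425, 0.3156, 0.1513]
tcp_rot: [[-0.024, 1.0, 0.002], [1.0, 0.024, 0.001], [0.001, 0.002, -1.0]]
ft_force: [0.0, -0.1, -2.8]
gripper_width: 0.0418
```

```bash
python3 -c "
from h import *
to(.5890,-.0950,.16)
snap('wrist','w15.png')"
```

```text
t 25.93 tcp [0.4425 0.3156 0.1513] yaw_y 1.37 zax [ 0.002  0.001 -1.   ] w 41.8 F [ 0.  -0.1 -2.8] q [ 0.62  0.32  1.88 -0.    0.94  0.59]
delta tool mm [-413.9  136.7   -9. ]
```

View pics/w15.png

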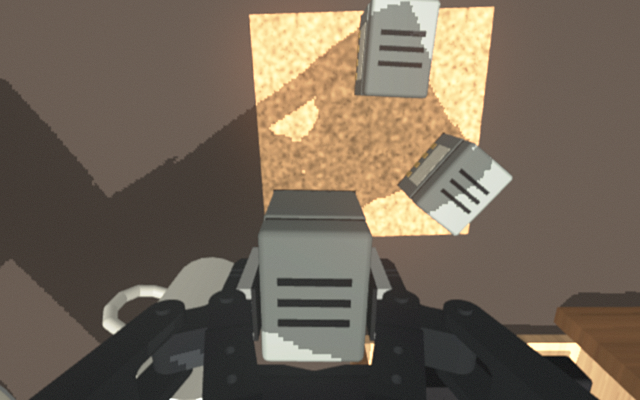

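C is held about 0.8 mm off the reference rows (slots at 282, 302 and 323). Taking it to pocket 3.

Emit:
step_arm:
  deltas: [0,0,0,-13,9,0,36,0,0,0,-25,17,0,36,0,0,0,-31,20.5,0,36,0,0,0,-31,20.5,0,36,0,0,0,-31,20.5,0,36,0,0,0,-31,20.5,0,36,0,0,0,-25,17,0,36,0,0,0,-14,9,12,36,0,0,0,-8,5.5,12,36,0,0,0,0,0,8,36,0,0,0,0,0,0,36,0,0,0,0,0,0,36]

```text
time_s: 26.98
ee_pos: [0.5846, 0.1104, 0.1166]
tcp_rot: [[-0.024, 1.0, -0.004], [1.0, 0.024, -0.0], [-0.0, -0.004, -1.0]]
ft_force: [0.4, -0.4, -2.2]
gripper_width: 0.0415
```

```bash
python3 -c "
from h import *
to(.5868,.110,.072)
snap('wrist','w16.png')"
```

```text
t 26.98 tcp [0.5846 0.1104 0.1166] yaw_y 1.4 zax [-0.004 -0.    -1.   ] w 41.5 F [ 0.4 -0.4 -2.2] q [0.18 0.44 1.79 0.   0.92 0.16]
delta tool mm [-0.4  2.3 44.6]
```

View pics/w16.png

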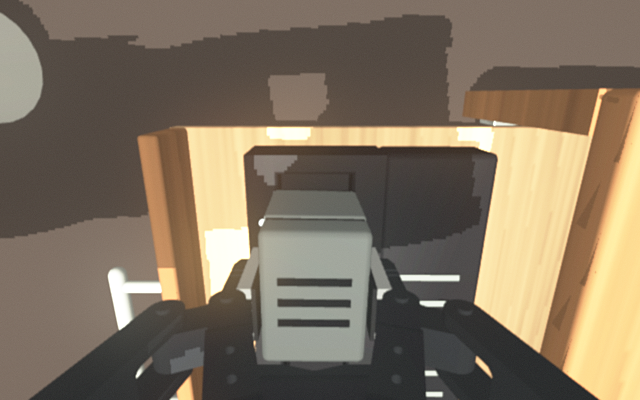

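Emit:
step_arm:
  deltas: [0,0,0,-0.5,1,8,36,0,0,0,0,0,8,36,0,0,0,0,0,0,36,0,0,0,0,0,0,36,0,0,0,0,0,0,36]

```text
time_s: 27.45
ee_pos: [0.5874, 0.1094, 0.1022]
tcp_rot: [[-0.024, 1.0, -0.0], [1.0, 0.024, 0.0], [0.0, -0.0, -1.0]]
ft_force: [0.1, 0.9, -3.0]
gripper_width: 0.0413
```

```bash
python3 -c "
from h import *
to(.5868,.110,.072)"
```

```text
t 27.45 tcp [0.5874 0.1094 0.1022] yaw_y 1.38 zax [-0.  0. -1.] w 41.3 F [ 0.1  0.9 -3. ] q [0.18 0.46 1.8  0.   0.89 0.16]
delta tool mm [ 0.6 -0.6 30.2]
```

Emit:
step_arm:
  deltas: [0,0,0,0.5,-0.3,6,36,0,0,0,0,0,5,36,0,0,0,0,0,5,36,0,0,0,0,0,0,36]

```text
time_s: 27.78
ee_pos: [0.5863, 0.1094, 0.0849]
tcp_rot: [[-0.024, 1.0, -0.002], [1.0, 0.024, -0.0], [-0.0, -0.002, -1.0]]
ft_force: [-0.2, 0.9, -3.3]
gripper_width: 0.0414
```

```bash
python3 -c "
from h import *
to(.5868,.110,.072)"
```

```text
t 27.78 tcp [0.5863 0.1094 0.0849] yaw_y 1.36 zax [-0.002 -0.    -1.   ] w 41.4 F [-0.2  0.9 -3.3] q [ 0.18  0.48  1.81 -0.    0.85  0.16]
delta tool mm [ 0.5  0.6 12.9]
```

It went in past the taper with no extra force. On down to the floor.

Emit:
step_arm:
  deltas: [0,0,0,0,0,5,36,0,0,0,0,0,5,36,0,0,0,0,0,3,36,0,0,0,0,0,1,36,0,0,0,0,0,0,36,0,0,0,0,0,0,36]

```text
time_s: 28.28
ee_pos: [0.588, 0.1097, 0.0727]
tcp_rot: [[-0.024, 1.0, 0.002], [1.0, 0.024, 0.0], [0.0, 0.002, -1.0]]
ft_force: [-0.5, -1.6, 4.5]
gripper_width: 0.0415
```

```bash
python3 -c "
from h import *
to(.5868,.110,.0718)"
```

```text
t 28.28 tcp [0.588  0.1097 0.0727] yaw_y 1.36 zax [ 0.002  0.    -1.   ] w 41.5 F [-0.5 -1.6  4.5] q [ 0.18  0.5   1.81 -0.    0.83  0.16]
delta tool mm [ 0.4 -1.2  0.8]
```

Emit:
step_arm:
  deltas: [0,0,0,0,0,1,36,0,0,0,0,0,0,36,0,0,0,0,0,0,65,0,0,0,0,0,0,65,0,0,0,0,0,0,65,0,0,0,0,0,0,65,0,0,0,0,0,-15,65,0,0,0,0,0,-25,65,0,0,0,0,0,-30,65,0,0,0,0,0,0,65,0,0,0,0,0,0,65]

```text
time_s: 29.2
ee_pos: [0.5884, 0.1099, 0.1428]
tcp_rot: [[-0.024, 1.0, 0.003], [1.0, 0.024, 0.001], [0.001, 0.003, -1.0]]
ft_force: [-0.5, -0.6, -0.3]
gripper_width: 0.0651
```

```bash
python3 -c "
from h import *
to(.4948,.4210,.145)
snap('wrist','w17.png')
snap('top','t3.png');t=cv2.imread('pics/t3.png')
cv2.imwrite('pics/t3c.png',cv2.resize(t[150:270,140:400],None,fx=3,fy=3,interpolation=cv2.INTER_CUBIC))"
```

```text
t 29.2 tcp [0.5884 0.1099 0.1428] yaw_y 1.37 zax [ 0.003  0.001 -1.   ] w 65.1 F [-0.5 -0.6 -0.3] q [ 0.18  0.41  1.77 -0.    0.96  0.16]
delta tool mm [313.2 -86.1  -2.4]
```

View pics/w17.png

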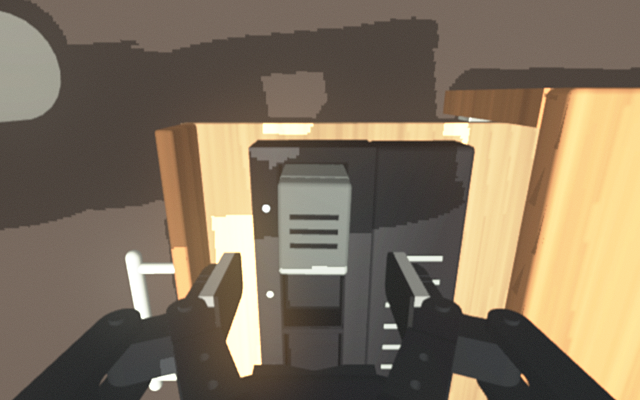

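View pics/t3c.png

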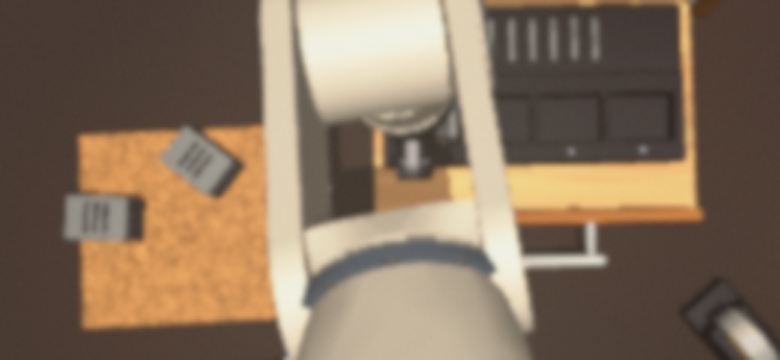

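C sits in pocket 3; A and B haven't moved. Going to B.

Emit:
step_arm:
  deltas: [0,0,0,15,-4,0,65,0,0,0,27,-7.5,0,65,0,0,0,36,-10,0,65,0,0,0,36,-10,0,65,0,0,0,36,-10,0,65,0,0,0,36,-10,0,65,0,0,0,36,-10,0,65,0,0,0,36,-10,0,65,0,0,0,30,-8,0,65,0,0,0,17,-4.5,15,65,0,0,0,8,-2,15,65,0,0,0,0,0,0,65]

```text
time_s: 30.3
ee_pos: [0.491, 0.4201, 0.1065]
tcp_rot: [[-0.026, 1.0, -0.005], [1.0, 0.026, -0.004], [-0.004, -0.005, -1.0]]
ft_force: [-0.1, -0.9, -0.3]
gripper_width: 0.0654
```

Emit:
step_arm:
  deltas: [0,0,0,0,0,0,65,0,0,0,0,0,0,65]

```text
time_s: 30.47
ee_pos: [0.4938, 0.419, 0.1105]
tcp_rot: [[-0.023, 1.0, -0.001], [1.0, 0.023, -0.001], [-0.001, -0.001, -1.0]]
ft_force: [0.3, 0.4, 0.4]
gripper_width: 0.0651
```

```bash
python3 -c "
from h import *
to(.4948,.4210,.033)
snap('wrist','w18.png')"
```

```text
t 30.47 tcp [0.4938 0.419  0.1105] yaw_y 1.32 zax [-0.001 -0.001 -1.   ] w 65.1 F [0.3 0.4 0.4] q [ 0.7   0.52  1.68 -0.    0.95  0.68]
delta tool mm [ 2.1  1.1 77.5]
```

View pics/w18.png

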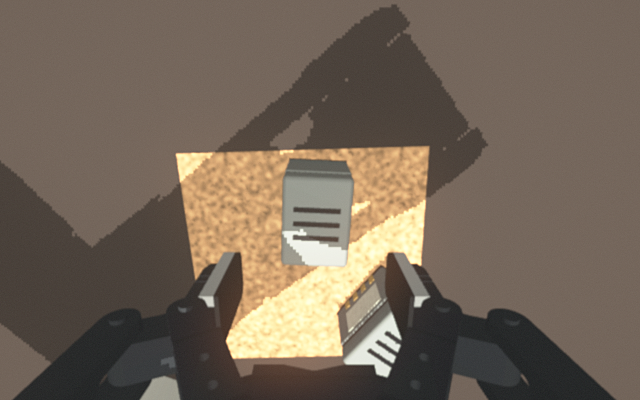

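B is centred at (317,225). The row offset says about -1.5 mm in tool x. Descending and gripping.

Emit:
step_arm:
  deltas: [0,0,0,-1.5,0.5,20,65,0,0,0,0,0,22,65,0,0,0,0,0,18,65,0,0,0,0,0,12,65,0,0,0,0,0,5.5,65,0,0,0,0,0,0,65,0,0,0,0,0,0,65,0,0,0,0,0,0,65]

```text
time_s: 31.18
ee_pos: [0.495, 0.4194, 0.0349]
tcp_rot: [[-0.024, 1.0, 0.001], [1.0, 0.024, 0.001], [0.001, 0.001, -1.0]]
ft_force: [0.2, -0.1, -0.4]
gripper_width: 0.0649
```

```bash
python3 -c "
from h import *
to(.4945,.4174,.033)"
```

```text
t 31.18 tcp [0.495  0.4194 0.0349] yaw_y 1.35 zax [ 0.001  0.001 -1.   ] w 64.9 F [ 0.2 -0.1 -0.4] q [ 0.7   0.61  1.71 -0.    0.82  0.68]
delta tool mm [-2.  -0.6  1.9]
```

Emit:
step_arm:
  deltas: [0,0,0,-2,-0.5,2,65,0,0,0,0,0,0,65,0,0,0,0,0,0,36,0,0,0,0,0,0,36,0,0,0,0,0,0,36,0,0,0,0,0,0,36,0,0,0,0,0,0,36,0,0,0,0,0,0,36]

```text
time_s: 31.85
ee_pos: [0.494, 0.4172, 0.0323]
tcp_rot: [[-0.024, 1.0, 0.0], [1.0, 0.024, 0.0], [0.0, 0.0, -1.0]]
ft_force: [-0.2, -1.0, 5.8]
gripper_width: 0.0418
```

Emit:
step_arm:
  deltas: [0,0,0,0,0,-8,36,0,0,0,0,0,-20,36,0,0,0,0,0,-35,36,0,0,0,0,0,-35,36,0,0,0,0,0,-20,36,0,0,0,0,0,0,36,0,0,0,0,0,0,36,0,0,0,0,0,0,36]

```text
time_s: 32.52
ee_pos: [0.4928, 0.4163, 0.1482]
tcp_rot: [[-0.024, 1.0, -0.002], [1.0, 0.024, -0.002], [-0.001, -0.002, -1.0]]
ft_force: [-0.4, 0.6, -3.9]
gripper_width: 0.0417
```

```bash
python3 -c "
from h import *
to(.5880,.0416,.15)
snap('wrist','w19.png')"
```

```text
t 32.52 tcp [0.4928 0.4163 0.1482] yaw_y 1.37 zax [-0.002 -0.002 -1.   ] w 41.7 F [-0.4  0.6 -3.9] q [0.7  0.47 1.66 0.   1.02 0.68]
delta tool mm [-376.8   86.2   -1.4]
```

View pics/w19.png

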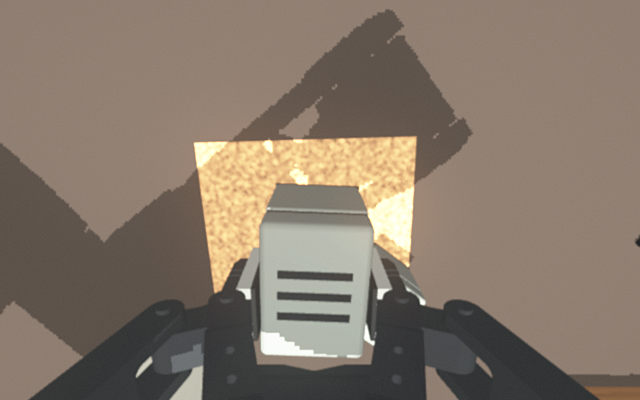

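```bash
python3 - <<'E'
import cv2,numpy as np
for f in ['w12','w15','w19']:
    g=cv2.cvtColor(cv2.imread(f'pics/{f}.png'),cv2.COLOR_BGR2GRAY).astype(float)
    out=[]
    for u in (285,300,315,330,345):
        c=g[262:340,u-3:u+4].mean(1); m=c<95; idx=np.where(m)[0]+262
        gr=np.split(idx,np.where(np.diff(idx)>3)[0]+1); out.append([round(x.mean(),1) for x in gr])
    print(f,out)
a=np.hstack([cv2.resize(cv2.imread(f'pics/{f}.png')[190:370,250:380],None,fx=3,fy=3) for f in ['w15','w19']]);cv2.imwrite('pics/cmp.png',a)
E
```

```text
w12 [[np.float64(279.5), np.float64(300.0), np.float64(320.5)], [np.float64(279.0), np.float64(300.0), np.float64(320.5)], [np.float64(279.0), np.float64(300.0), np.float64(320.0)], [np.float64(279.5), np.float64(300.0), np.float64(320.0)], [np.float64(279.0), np.float64(300.0), np.float64(320.0)]]
w15 [[np.float64(281.5), np.float64(302.5), np.float64(322.5)], [np.float64(282.0), np.float64(302.5), np.float64(323.0)], [np.float64(282.5), np.float64(303.0), np.float64(323.0)], [np.float64(282.5), np.float64(303.0), np.float64(323.0)], [np.float64(282.5), np.float64(303.5), np.float64(323.0)]]
w19 [[np.float64(274.5), np.float64(295.5), np.float64(316.0)], [np.float64(275.0), np.float64(296.0), np.float64(316.5)], [np.float64(276.0), np.float64(297.0), np.float64(317.0)], [np.float64(276.0), np.float64(297.0), np.float64(317.5)], [np.float64(277.0), np.float64(298.0), np.float64(318.0)]]
```

View pics/cmp.png

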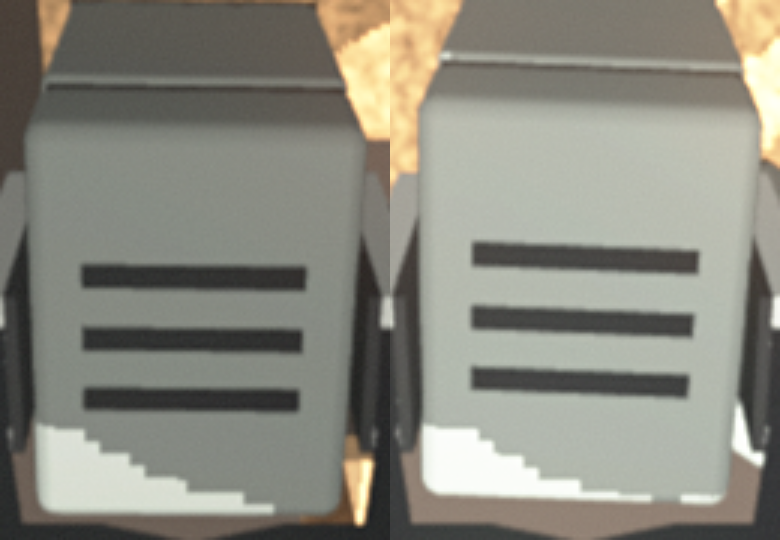

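B sits about 2° rotated in the grip and 1.2 mm off. I'll take it to pocket 2, then turn the tool by -2.2°.

Emit:
step_arm:
  deltas: [0,0,0,-15,3.5,0,36,0,0,0,-27,6,0,36,0,0,0,-37,8.5,0,36,0,0,0,-37,8.5,0,36,0,0,0,-37,8.5,0,36,0,0,0,-37,8.5,0,36,0,0,0,-37,8.5,0,36,0,0,0,-37,8.5,0,36,0,0,0,-37,8.5,0,36,0,0,0,-37,8.5,0,36,0,0,0,-26,5.5,0,36,0,0,0,-14,3,0,36]

```text
time_s: 33.57
ee_pos: [0.5882, 0.0373, 0.1482]
tcp_rot: [[-0.022, 1.0, -0.002], [1.0, 0.022, -0.001], [-0.001, -0.002, -1.0]]
ft_force: [0.5, 0.0, -4.4]
gripper_width: 0.0417
```

Emit:
step_arm:
  deltas: [0,0,-2.2,0,0,12,36,0,0,0,0,0,14,36,0,0,0,0,0,8,36,0,0,0,0,0,0,36,0,0,0,0,0,0,36,0,0,0,0,0,0,36]

```text
time_s: 34.07
ee_pos: [0.5889, 0.0415, 0.1159]
tcp_rot: [[-0.063, 0.998, -0.0], [0.998, 0.063, 0.0], [0.0, -0.0, -1.0]]
ft_force: [0.0, -0.0, -3.5]
gripper_width: 0.0416
```

```bash
python3 -c "
from h import *
to(.5880,.040,.072)
snap('wrist','w20.png')"
```

```text
t 34.07 tcp [0.5889 0.0415 0.1159] yaw_y 3.59 zax [-0.  0. -1.] w 41.6 F [ 0.  -0.  -3.5] q [0.07 0.43 1.8  0.   0.9  0.01]
delta tool mm [-1.5 -1.  43.9]
```

View pics/w20.png

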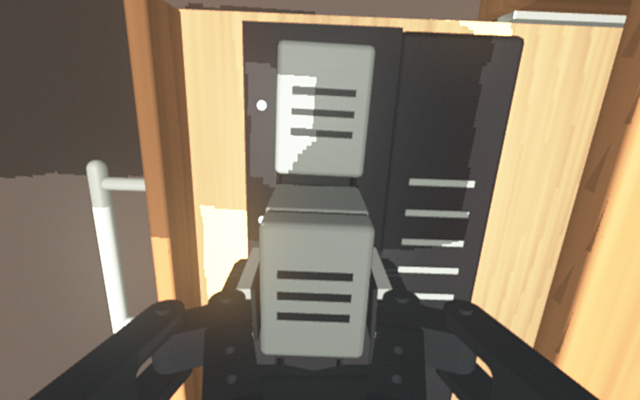

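The held pack is parallel to the pack in pocket 3. Inserting.

Emit:
step_arm:
  deltas: [0,0,0,-1.3,-0.7,8,36,0,0,0,0,0,6,36,0,0,0,0,0,0,36,0,0,0,0,0,0,36]

```text
time_s: 34.45
ee_pos: [0.5877, 0.0398, 0.1011]
tcp_rot: [[-0.062, 0.998, -0.001], [0.998, 0.062, -0.0], [-0.0, -0.001, -1.0]]
ft_force: [0.0, 0.9, -3.6]
gripper_width: 0.0418
```

Emit:
step_arm:
  deltas: [0,0,0,0,0,5,36,0,0,0,0,0,5,36,0,0,0,0,0,4,36,0,0,0,0,0,0,36,0,0,0,0,0,0,36]

```text
time_s: 34.87
ee_pos: [0.5879, 0.0398, 0.0873]
tcp_rot: [[-0.062, 0.998, -0.001], [0.998, 0.062, -0.0], [0.0, -0.001, -1.0]]
ft_force: [0.1, 0.3, -4.2]
gripper_width: 0.0412
```

```bash
python3 -c "
from h import *
to(.5880,.040,.072)"
```

```text
t 34.87 tcp [0.5879 0.0398 0.0873] yaw_y 3.56 zax [-0.001 -0.    -1.   ] w 41.2 F [ 0.1  0.3 -4.2] q [0.07 0.47 1.82 0.   0.85 0.  ]
delta tool mm [ 0.2  0.2 15.3]
```

Emit:
step_arm:
  deltas: [0,0,0,0,0,5,36,0,0,0,0,0,5,36,0,0,0,0,0,4,36,0,0,0,0,0,1.5,36,0,0,0,0,0,1,36,0,0,0,0,0,0,36,0,0,0,0,0,0,36]

```text
time_s: 35.45
ee_pos: [0.5889, 0.0398, 0.0722]
tcp_rot: [[-0.062, 0.998, 0.001], [0.998, 0.062, -0.0], [-0.0, 0.001, -1.0]]
ft_force: [-1.7, 0.6, 9.3]
gripper_width: 0.0416
```

```bash
python3 -c "
from h import *
to(.5880,.040,.072)"
```

```text
t 35.45 tcp [0.5889 0.0398 0.0722] yaw_y 3.57 zax [ 0.001 -0.    -1.   ] w 41.6 F [-1.7  0.6  9.3] q [ 0.07  0.49  1.83 -0.    0.82  0.  ]
delta tool mm [ 0.3 -0.9  0.2]
```

Seated, with floor contact at about 12 N. Release, rise, and head for A.

Emit:
step_arm:
  deltas: [0,0,0,0,0,0,65,0,0,0,0,0,0,65,0,0,0,0,0,0,65,0,0,0,0,0,0,65,0,0,0,0,0,-15,65,0,0,0,0,0,-28,65,0,0,0,0,0,-30,65,0,0,0,0,0,0,65,0,0,0,0,0,0,65]

```text
time_s: 36.2
ee_pos: [0.5895, 0.0399, 0.1459]
tcp_rot: [[-0.062, 0.998, 0.004], [0.998, 0.062, 0.0], [0.0, 0.004, -1.0]]
ft_force: [-0.0, 0.2, -0.8]
gripper_width: 0.065
```

```bash
python3 -c "
from h import *
to(.549,.3235,.145)
snap('wrist','w21.png')
snap('top','t4.png');t=cv2.imread('pics/t4.png')
cv2.imwrite('pics/t4c.png',cv2.resize(t[150:270,140:400],None,fx=3,fy=3,interpolation=cv2.INTER_CUBIC))"
```

```text
t 36.2 tcp [0.5895 0.0399 0.1459] yaw_y 3.56 zax [ 0.004  0.    -1.   ] w 65.0 F [-0.   0.2 -0.8] q [0.07 0.39 1.79 0.   0.96 0.  ]
delta tool mm [285.5 -22.8   0.8]
```

View pics/w21.png

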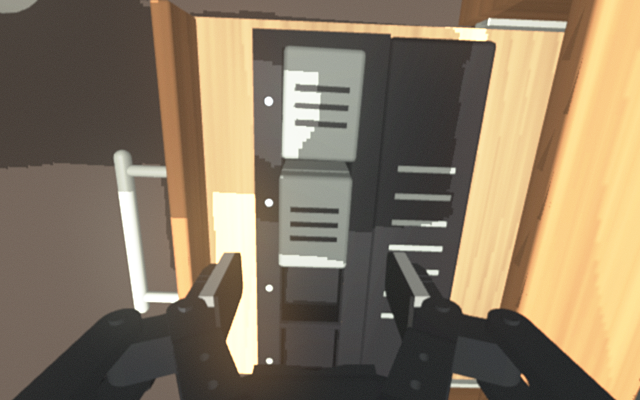

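View pics/t4c.png

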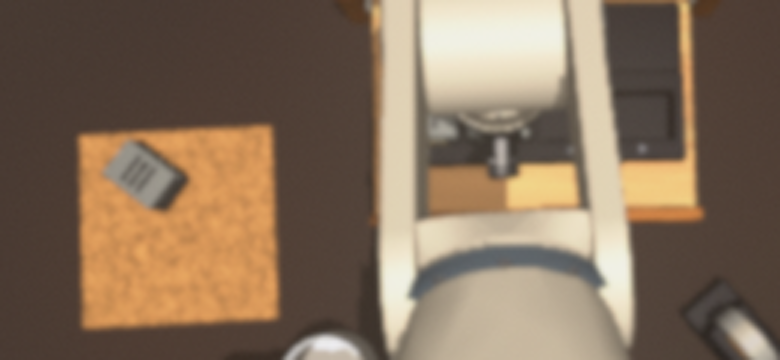

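A has been knocked aside: it is now at crop (143,173) instead of (200,160). Measuring it again.

```bash
python3 -c "
from h import *
t=cv2.imread('pics/t4.png')
cv2.imwrite('pics/t4d.png',cv2.resize(t[185:230,165:215],None,fx=12,fy=12,interpolation=cv2.INTER_CUBIC))"
```

```text
(no output)
```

View pics/t4d.png

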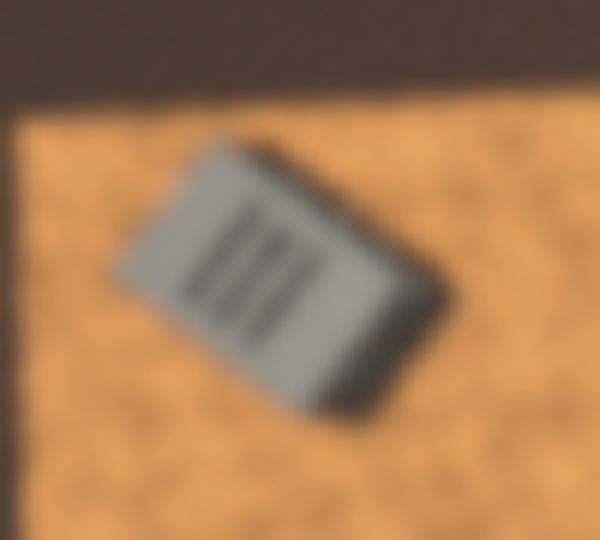

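```bash
python3 -c "
from h import *
d=snap('top')
q=[pix2w(d,165+(a+.5)/12-.5,185+(b+.5)/12-.5,.0648)[:2] for a,b in [(218,140),(405,275),(303,412),(110,265)]]
print(np.round(q,4),np.mean(q,0))
for i,j in((1,0),(2,3)): v=q[j]-q[i];print('y-axis ang',np.degrees(np.arctan2(v[1],v[0])))
for i,j in((3,0),(2,1)): v=q[j]-q[i];print('x-axis ang',np.degrees(np.arctan2(v[1],v[0])))
c=np.mean(q,0); to(c[0],c[1],.145)"
```

```text
[[0.5691 0.3906]
 [0.5373 0.3459]
 [0.505  0.3689]
 [0.5395 0.4149]] [0.53771383 0.3800738 ]
y-axis ang 54.59262594369007
y-axis ang 53.22777369201559
x-axis ang -39.47015551693384
x-axis ang -35.42802202593722
t 36.35 tcp [0.5873 0.0398 0.1431] yaw_y 3.56 zax [-0.002 -0.    -1.   ] w 64.8 F [ 0.1  0.4 -0.2] q [0.07 0.4  1.79 0.   0.96 0.  ]
delta tool mm [342.7 -28.4  -1.9]
```

Emit:
step_arm:
  deltas: [0,0,0,15,-1,0,65,0,0,0,27,-2,0,65,0,0,0,37,-3,0,65,0,0,0,37,-3,0,65,0,0,0,37,-3,0,65,0,0,0,37,-3,0,65,0,0,0,37,-3,0,65,0,0,0,37,-3,0,65,0,0,0,37,-3,0,65,0,0,0,27,-3,0,65,0,0,0,15,-1.5,0,65,0,0,0,0,0,0,65]

```text
time_s: 37.35
ee_pos: [0.5371, 0.3829, 0.1427]
tcp_rot: [[-0.065, 0.998, -0.001], [0.998, 0.065, -0.0], [-0.0, -0.001, -1.0]]
ft_force: [-1.4, -0.6, -0.1]
gripper_width: 0.065
```

Emit:
step_arm:
  deltas: [0,0,6.7,0,0,0,65,0,0,6.7,0,0,5,65,0,0,6.7,0,0,5,65,0,0,6.7,0,0,10,65,0,0,6.7,0,0,10,65,0,0,6.7,0,0,3,65,0,0,0,0,0,0,65,0,0,0,0,0,0,65,0,0,0,0,0,0,65]

```text
time_s: 38.1
ee_pos: [0.5387, 0.3796, 0.1112]
tcp_rot: [[0.594, 0.804, -0.0], [0.804, -0.594, -0.0], [-0.0, 0.0, -1.0]]
ft_force: [1.0, -0.4, -0.4]
gripper_width: 0.0651
```

```bash
python3 -c "
from h import *
to(.5377,.3801,.033)
snap('wrist','w22.png')"
```

```text
t 38.1 tcp [0.5387 0.3796 0.1112] yaw_y -36.45 zax [-0. -0. -1.] w 65.1 F [ 1.  -0.4 -0.4] q [ 0.61  0.53  1.65 -0.    0.96  1.25]
delta tool mm [-0.1 -1.1 78.2]
```

View pics/w22.png

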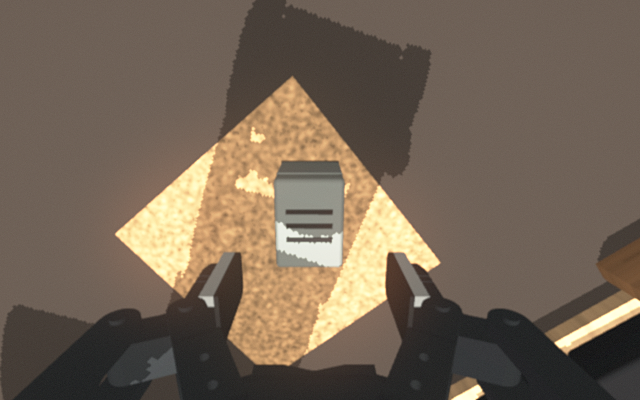

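A's slots are level in the view, with its centre at (309,225). Shifting -4 mm in tool y, then descend and grip.

Emit:
step_arm:
  deltas: [0,0,0,-0.9,-4,20,65,0,0,0,0,0,22,65,0,0,0,0,0,18,65,0,0,0,0,0,12,65,0,0,0,0,0,5.5,65,0,0,0,0,0,0,65,0,0,0,0,0,0,65,0,0,0,0,0,0,65]

```text
time_s: 38.82
ee_pos: [0.5354, 0.3825, 0.0348]
tcp_rot: [[0.596, 0.803, 0.001], [0.803, -0.596, 0.001], [0.002, 0.001, -1.0]]
ft_force: [0.2, 0.6, 0.1]
gripper_width: 0.0652
```

```bash
python3 -c "
from h import *
to(.5387-.9e-3*.594-4e-3*.804,.3796-.9e-3*.804+4e-3*.594,.033)"
```

```text
t 38.82 tcp [0.5354 0.3825 0.0348] yaw_y -36.62 zax [ 0.001  0.001 -1.   ] w 65.2 F [0.2 0.6 0.1] q [0.62 0.63 1.69 0.   0.83 1.26]
delta tool mm [-1.3  0.4  1.8]
```

Emit:
step_arm:
  deltas: [0,0,0,-1.3,0.4,2,65,0,0,0,0,0,0,65,0,0,0,0,0,0,36,0,0,0,0,0,0,36,0,0,0,0,0,0,36,0,0,0,0,0,0,36,0,0,0,0,0,0,36,0,0,0,0,0,0,36]

```text
time_s: 39.48
ee_pos: [0.5345, 0.3808, 0.0322]
tcp_rot: [[0.597, 0.802, 0.001], [0.802, -0.597, 0.0], [0.001, 0.0, -1.0]]
ft_force: [-0.1, -2.0, 6.1]
gripper_width: 0.0412
```

Emit:
step_arm:
  deltas: [0,0,0,0,0,-8,36,0,0,0,0,0,-20,36,0,0,0,0,0,-35,36,0,0,0,0,0,-35,36,0,0,0,0,0,-20,36,0,0,-6.3,0,0,0,36,0,0,-6.3,0,0,0,36,0,0,-6.3,0,0,0,36,0,0,-6.3,0,0,0,36,0,0,-6.3,0,0,0,36,0,0,-6.5,0,0,0,36,0,0,0,0,0,0,36]

```text
time_s: 40.48
ee_pos: [0.5337, 0.3805, 0.1494]
tcp_rot: [[-0.029, 1.0, -0.001], [1.0, 0.029, -0.001], [-0.001, -0.001, -1.0]]
ft_force: [-0.1, -0.8, -2.9]
gripper_width: 0.0415
```

Emit:
step_arm:
  deltas: [0,0,0,0,0,0,36,0,0,0,0,0,0,36]

```text
time_s: 40.65
ee_pos: [0.534, 0.3807, 0.1496]
tcp_rot: [[-0.02, 1.0, -0.0], [1.0, 0.02, -0.0], [-0.0, -0.0, -1.0]]
ft_force: [0.6, -0.1, -3.5]
gripper_width: 0.0416
```

```bash
python3 -c "
from h import *
to(.589,-.0270,.15)
snap('wrist','w23.png')"
python3 - <<'E'
import cv2,numpy as np
for f in ['w23']:
    g=cv2.cvtColor(cv2.imread(f'pics/{f}.png'),cv2.COLOR_BGR2GRAY).astype(float)
    for u in (285,300,315,330,345):
        c=g[262:340,u-3:u+4].mean(1); m=c<95; idx=np.where(m)[0]+262
        gr=np.split(idx,np.where(np.diff(idx)>3)[0]+1); print(u,[float(round(x.mean(),1)) for x in gr])
E
```

```text
t 40.65 tcp [0.534  0.3807 0.1496] yaw_y 1.15 zax [-0. -0. -1.] w 41.6 F [ 0.6 -0.1 -3.5] q [0.62 0.48 1.63 0.   1.03 0.6 ]
delta tool mm [-4.087e+02  4.680e+01 -3.000e-01]
285 [279.0, 300.0, 320.0]
300 [279.0, 300.0, 320.0]
315 [279.0, 300.0, 320.0]
330 [279.0, 300.0, 320.0]
345 [279.0, 300.0, 320.0]
```

View pics/w23.png

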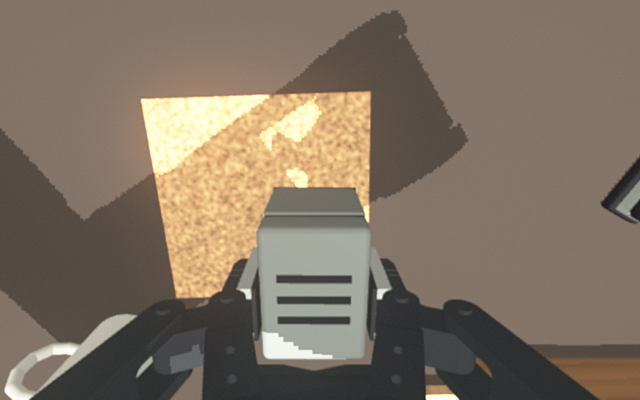

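A is held exactly on the reference rows. To pocket 1.

Emit:
step_arm:
  deltas: [0,0,0,-15,2,-8,36,0,0,0,-27,3,-8,36,0,0,0,-38,4.4,0,36,0,0,0,-38,4.4,0,36,0,0,0,-38,4.4,0,36,0,0,0,-38,4.4,0,36,0,0,0,-38,4.4,0,36,0,0,0,-38,4.4,0,36,0,0,0,-38,4.4,0,36,0,0,0,-38,4.4,0,36,0,0,0,-36,4,0,36,0,0,0,-18,2,0,36]

```text
time_s: 41.7
ee_pos: [0.59, -0.0225, 0.1664]
tcp_rot: [[-0.02, 1.0, 0.001], [1.0, 0.02, -0.001], [-0.001, 0.001, -1.0]]
ft_force: [-0.5, -0.1, -3.0]
gripper_width: 0.0414
```

Emit:
step_arm:
  deltas: [0,0,0,-9,1,0,36,0,0,0,0,0,15,36,0,0,0,0,0,20,36,0,0,0,0,0,12,36,0,0,0,0,0,0,36,0,0,0,0,0,0,36,0,0,0,0,0,0,36]

```text
time_s: 42.28
ee_pos: [0.5916, -0.0267, 0.1195]
tcp_rot: [[-0.024, 1.0, 0.001], [1.0, 0.024, -0.0], [-0.0, 0.001, -1.0]]
ft_force: [0.2, -0.2, -3.3]
gripper_width: 0.0411
```

```bash
python3 -c "
from h import *
to(.589,-.0270,.0716)
snap('wrist','w24.png')"
```

```text
t 42.28 tcp [ 0.5916 -0.0267  0.1195] yaw_y 1.38 zax [ 0.001 -0.    -1.   ] w 41.1 F [ 0.2 -0.2 -3.3] q [-0.05  0.43  1.8  -0.    0.91 -0.07]
delta tool mm [-0.3 -2.6 47.9]
```

View pics/w24.png

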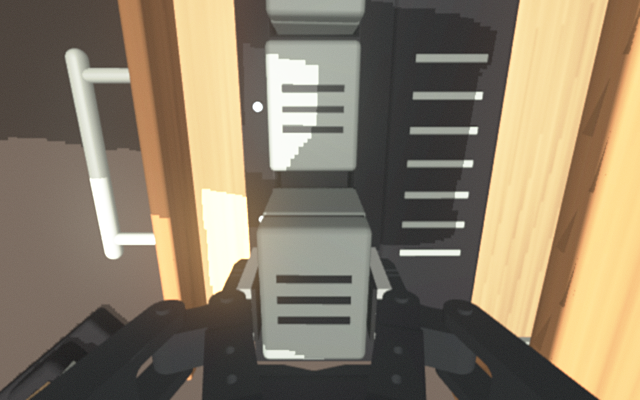

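Emit:
step_arm:
  deltas: [0,0,0,-0.3,-2.4,10,36,0,0,0,0,0,8,36,0,0,0,0,0,0,36,0,0,0,0,0,0,36]

```text
time_s: 42.67
ee_pos: [0.5881, -0.0273, 0.1]
tcp_rot: [[-0.024, 1.0, -0.002], [1.0, 0.024, 0.0], [0.0, -0.002, -1.0]]
ft_force: [-0.7, 0.2, -3.0]
gripper_width: 0.0413
```

Emit:
step_arm:
  deltas: [0,0,0,0,0,5,36,0,0,0,0,0,5,36,0,0,0,0,0,4,36,0,0,0,0,0,0,36,0,0,0,0,0,0,36]

```text
time_s: 43.08
ee_pos: [0.5892, -0.0274, 0.0865]
tcp_rot: [[-0.024, 1.0, 0.001], [1.0, 0.024, -0.0], [-0.0, 0.001, -1.0]]
ft_force: [2.2, -0.4, -4.6]
gripper_width: 0.0416
```

```bash
python3 -c "
from h import *
to(.589,-.027,.0716)"
```

```text
t 43.08 tcp [ 0.5892 -0.0274  0.0865] yaw_y 1.37 zax [ 0.001 -0.    -1.   ] w 41.6 F [ 2.2 -0.4 -4.6] q [-0.05  0.47  1.82  0.    0.85 -0.07]
delta tool mm [ 0.4 -0.2 14.9]
```

Emit:
step_arm:
  deltas: [0,0,0,0,0,5,36,0,0,0,0,0,5,36,0,0,0,0,0,4,36,0,0,0,0,0,1.5,36,0,0,0,0,0,1,36,0,0,0,0,0,0,36,0,0,0,0,0,0,36]

```text
time_s: 43.67
ee_pos: [0.5899, -0.0274, 0.0721]
tcp_rot: [[-0.024, 1.0, 0.002], [1.0, 0.024, -0.0], [-0.0, 0.002, -1.0]]
ft_force: [-1.4, 1.1, 18.0]
gripper_width: 0.0414
```

```bash
python3 -c "
from h import *
to(.589,-.027,.0716)"
```

```text
t 43.67 tcp [ 0.5899 -0.0274  0.0721] yaw_y 1.36 zax [ 0.002 -0.    -1.   ] w 41.4 F [-1.4  1.1 18. ] q [-0.05  0.49  1.83  0.    0.82 -0.07]
delta tool mm [ 0.4 -0.9  0.5]
```

Firm floor contact. Release, rise and look over everything.

Emit:
step_arm:
  deltas: [0,0,0,0,0,0,65,0,0,0,0,0,0,65,0,0,0,0,0,0,65,0,0,0,0,0,0,65,0,0,0,0,0,-15,65,0,0,0,0,0,-28,65,0,0,0,0,0,-30,65,0,0,0,0,0,0,65,0,0,0,0,0,0,65]

```text
time_s: 44.42
ee_pos: [0.5898, -0.0274, 0.1447]
tcp_rot: [[-0.024, 1.0, 0.003], [1.0, 0.024, -0.0], [-0.0, 0.003, -1.0]]
ft_force: [-0.3, -0.3, -0.3]
gripper_width: 0.065
```

```bash
python3 -c "
from h import *
to(.4516,.0038,.15)
snap('wrist','w25.png');snap('side','s2.png')
s=cv2.imread('pics/s2.png')
cv2.imwrite('pics/s2c.png',cv2.resize(s[130:260,190:350],None,fx=4.5,fy=4.5,interpolation=cv2.INTER_CUBIC))"
```

```text
t 44.42 tcp [ 0.5898 -0.0274  0.1447] yaw_y 1.37 zax [ 0.003 -0.    -1.   ] w 65.0 F [-0.3 -0.3 -0.3] q [-0.05  0.39  1.79 -0.    0.96 -0.07]
delta tool mm [  34.5 -137.4   -5.8]
```

View pics/w25.png

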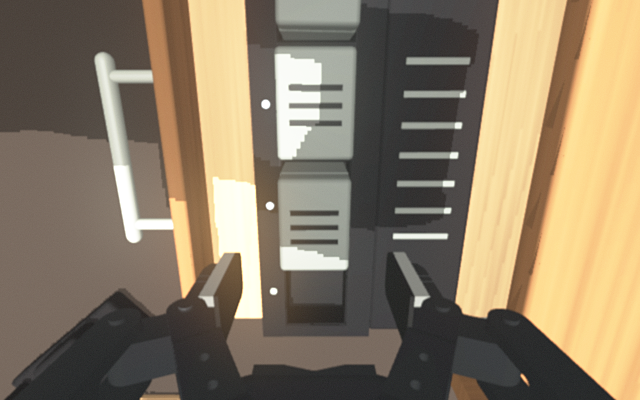

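View pics/s2c.png

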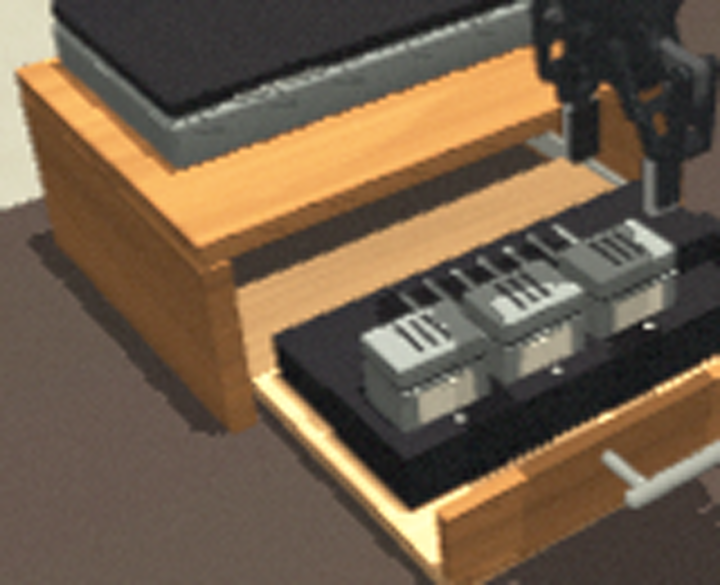

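All three packs in pockets 1-3 sit flat at the same height. Now the handle.

Emit:
step_arm:
  deltas: [0,0,0,4,-12,0,60,0,0,0,8,-30,0,40,0,0,0,9,-37,0,22,0,0,0,8,-37,0,22,0,0,0,4,-15,10,22,0,0,0,1.5,-6,20,22,0,0,0,0,0,20,22,0,0,0,0,0,10,22,0,0,0,0,0,0,22,0,0,0,0,0,0,22,0,0,0,0,0,0,22]

```text
time_s: 45.43
ee_pos: [0.4515, 0.0038, 0.0835]
tcp_rot: [[-0.024, 1.0, 0.0], [1.0, 0.024, -0.0], [-0.0, 0.0, -1.0]]
ft_force: [0.2, -0.3, -0.5]
gripper_width: 0.022
```

```bash
python3 -c "
from h import *
to(.4516,.0038,.0355)
snap('wrist','w26.png')"
```

```text
t 45.43 tcp [0.4515 0.0038 0.0835] yaw_y 1.36 zax [ 0. -0. -1.] w 22.0 F [ 0.2 -0.3 -0.5] q [ 0.01  0.3   2.12 -0.    0.72 -0.02]
delta tool mm [-0.   0.1 48. ]
```

View pics/w26.png

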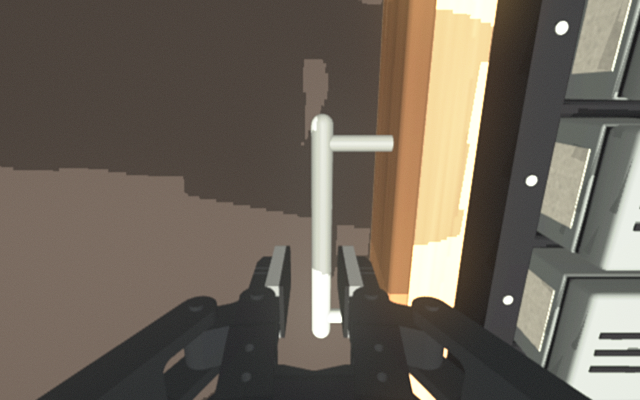

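The bar is between the pads at column 322. Descend, close, then push the shelf home.

Emit:
step_arm:
  deltas: [0,0,0,0,1.5,18,22,0,0,0,0,0,16,22,0,0,0,0,0,10,22,0,0,0,0,0,4,22,0,0,0,0,0,0,22,0,0,0,0,0,0,6,0,0,0,0,0,0,6,0,0,0,0,0,0,6,0,0,0,0,0,0,6,0,0,0,0,0,0,6]
  force: 60

```text
time_s: 46.32
ee_pos: [0.4535, 0.0039, 0.0359]
tcp_rot: [[-0.024, 1.0, 0.002], [1.0, 0.024, -0.0], [-0.0, 0.002, -1.0]]
ft_force: [3.0, -0.2, 3.1]
gripper_width: 0.0086
```

Emit:
step_arm:
  deltas: [0,0,0,0,6,0,6,0,0,0,0,12,0,6,0,0,0,0,14,0,6,0,0,0,0,14,0,6,0,0,0,0,14,0,6,0,0,0,0,14,0,6,0,0,0,0,14,0,6,0,0,0,0,14,0,6,0,0,0,0,14,0,6,0,0,0,0,14,0,6,0,0,0,0,12,0,6,0,0,0,0,6,0,6]

```text
time_s: 47.32
ee_pos: [0.6013, 0.0075, 0.0359]
tcp_rot: [[-0.024, 1.0, 0.0], [1.0, 0.024, 0.0], [0.0, 0.0, -1.0]]
ft_force: [-3.0, 0.6, 11.2]
gripper_width: 0.0091
```

```bash
python3 -c "
from h import *
to(.6116,.0078,.0355)"
```

```text
t 47.32 tcp [0.6013 0.0075 0.0359] yaw_y 1.36 zax [ 0.  0. -1.] w 9.1 F [-3.   0.6 11.2] q [ 0.01  0.56  1.82  0.    0.76 -0.01]
delta tool mm [ 0.  10.3  0.4]
```

Emit:
step_arm:
  deltas: [0,0,0,0,4,0,6,0,0,0,0,4,0,6,0,0,0,0,2,0,6,0,0,0,0,1,0,6,0,0,0,0,0,0,6,0,0,0,0,0,0,6]

```text
time_s: 47.82
ee_pos: [0.6112, 0.0078, 0.0359]
tcp_rot: [[-0.024, 1.0, -0.0], [1.0, 0.024, 0.0], [0.0, -0.0, -1.0]]
ft_force: [-0.3, -0.7, 7.4]
gripper_width: 0.009
```

```bash
python3 -c "
from h import *
to(.6116,.0078,.0355)"
```

```text
t 47.82 tcp [0.6112 0.0078 0.0359] yaw_y 1.37 zax [-0.  0. -1.] w 9.0 F [-0.3 -0.7  7.4] q [ 0.01  0.57  1.79  0.    0.78 -0.01]
delta tool mm [0.  0.4 0.4]
```

No stop force yet, so a bit further.

Emit:
step_arm:
  deltas: [0,0,0,0,1,0,6,0,0,0,0,1,0,6,0,0,0,0,0.5,0,6,0,0,0,0,0,0,6]

```text
time_s: 48.15
ee_pos: [0.6124, 0.0078, 0.0359]
tcp_rot: [[-0.024, 1.0, -0.003], [1.0, 0.024, 0.0], [0.0, -0.003, -1.0]]
ft_force: [-6.0, 0.1, 12.0]
gripper_width: 0.0086
```

```bash
python3 -c "
from h import *
to(.6116,.0078,.0355)"
```

```text
t 48.15 tcp [0.6124 0.0078 0.0359] yaw_y 1.37 zax [-0.003  0.    -1.   ] w 8.6 F [-6.   0.1 12. ] q [ 0.01  0.57  1.79  0.    0.78 -0.01]
delta tool mm [-0.  -0.8  0.4]
```

Emit:
step_arm:
  deltas: [0,0,0,0,1.5,0,6,0,0,0,0,1,0,6,0,0,0,0,0,0,6]

```text
time_s: 48.4
ee_pos: [0.6123, 0.0078, 0.0358]
tcp_rot: [[-0.024, 1.0, -0.008], [1.0, 0.024, -0.0], [0.0, -0.008, -1.0]]
ft_force: [-14.3, 0.4, 21.2]
gripper_width: 0.009
```

```bash
python3 -c "
from h import *
to(.6116,.0078,.0355)"
```

```text
t 48.4 tcp [0.6123 0.0078 0.0358] yaw_y 1.37 zax [-0.008 -0.    -1.   ] w 9.0 F [-14.3   0.4  21.2] q [ 0.01  0.57  1.79  0.    0.79 -0.01]
delta tool mm [-0.  -0.7  0.3]
```

It's against the stop: 14 N and no motion. Release and lift clear.

Emit:
step_arm:
  deltas: [0,0,0,0,0,0,22,0,0,0,0,0,0,22,0,0,0,0,0,0,22,0,0,0,0,-1.5,0,22,0,0,0,0,0,0,22,0,0,0,0,0,-15,22,0,0,0,0,0,-30,22,0,0,0,0,0,-30,22,0,0,0,0,-30,-20,22,0,0,0,0,-40,0,22,0,0,0,0,-40,0,22,0,0,0,0,-30,0,22]

```text
time_s: 49.4
ee_pos: [0.4717, 0.0044, 0.1301]
tcp_rot: [[-0.024, 1.0, -0.001], [1.0, 0.024, -0.0], [0.0, -0.001, -1.0]]
ft_force: [-0.4, 0.9, -0.2]
gripper_width: 0.0219
```

Emit:
step_arm:
  deltas: [0,0,0,0,-20,-20,22,0,0,0,0,-20,-20,22,0,0,0,0,-20,0,22,0,0,0,0,0,0,22]

```text
time_s: 49.73
ee_pos: [0.4118, 0.003, 0.1707]
tcp_rot: [[-0.024, 1.0, -0.001], [1.0, 0.024, -0.0], [-0.0, -0.001, -1.0]]
ft_force: [-0.5, 0.1, -0.7]
gripper_width: 0.0218
```

```bash
python3 -c "
from h import *
st()
snap('top','t5.png');snap('side','s3.png')
t=cv2.imread('pics/t5.png')
cv2.imwrite('pics/t5c.png',cv2.resize(t[130:270,240:400],None,fx=4.2,fy=4.2,interpolation=cv2.INTER_CUBIC))"
```

```text
t 49.73 tcp [0.4118 0.003  0.1707] yaw_y 1.36 zax [-0.001 -0.    -1.   ] w 21.8 F [-0.5  0.1 -0.7] q [ 0.    0.1   2.13 -0.    0.92 -0.02]
```

View pics/t5.png

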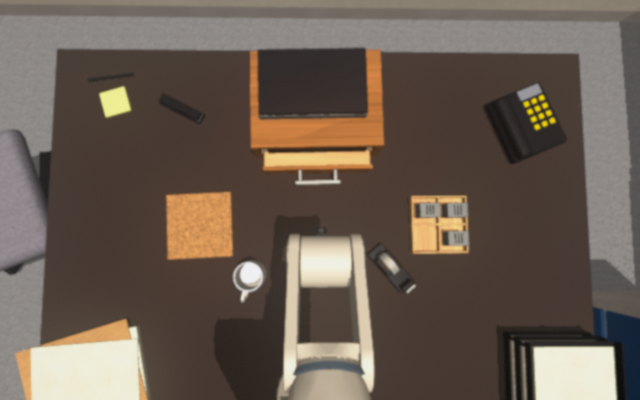

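View pics/t5c.png

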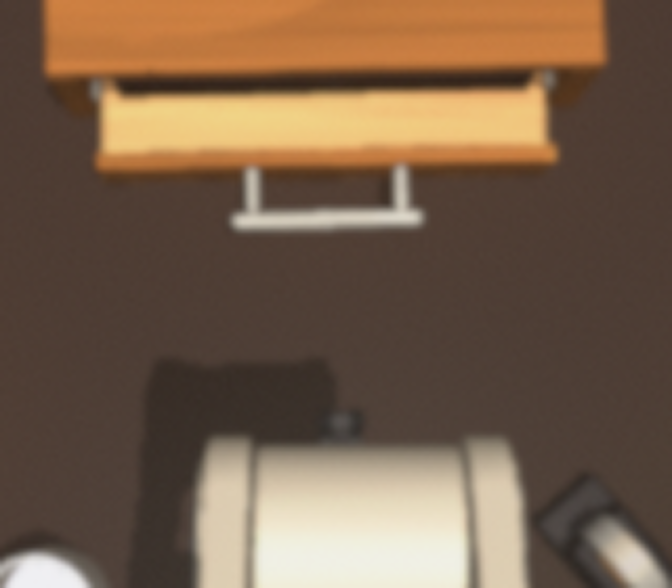

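View pics/s3.png

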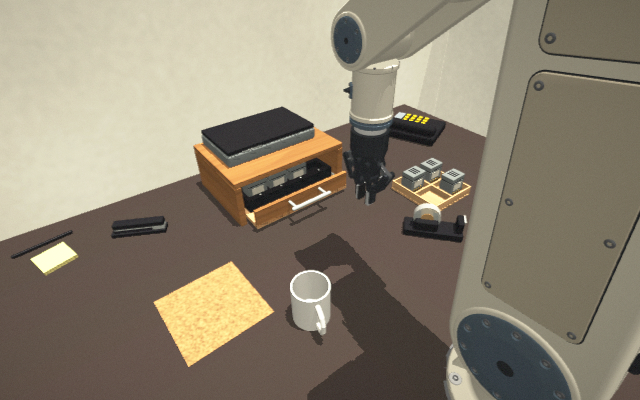

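The handle shows at the same pixels as at the start, crop (235-421, 217-222). The packs are upright in the rack, the mat is empty, and the mug and tape haven't moved. Handing in.

```bash
python3 -c "
from h import *
print(arm.finish_job())"
```

```text
the job is handed in; nothing more can be done
None
```

The changeover is done and handed in at about 50 s of the 210 s allowed; no verdict is reported.

- **What I did:** I pulled the shelf out 160 mm and stood the three charged packs (pockets 0, 1 and 2) upright in three rack compartments. The three spent packs went into pockets 3, 2 and 1, each pressed to the pocket floor (about 7, 12 and 21 N felt). I then pushed the shelf in until it met its stop, at 14 N with no further movement.
- **Knocked pack:** One spent pack was knocked several centimetres aside during the run. I measured it again before picking it up.
- **Grip offsets:** One spent pack was about 2° turned in the grip, which I corrected. Two of the three spent packs sat about 1 mm off centre in the grip. I allowed for this when inserting them, and all three went in without jamming.
- **Last checks:** The final pictures show the mat empty, three packs standing in the rack and three level in the charger. The handle is at the same pixels as at the start, and the mug and tape dispenser look unmoved. None of the last checks failed.
- **Disagreement:** Along y, the top and wrist cameras differed by about 2–5 mm. I used the wrist view for the fits.

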